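Build the dry-storage stack and add its desiccant canister

ROBOT

A 6-joint arm with a two-finger parallel gripper is mounted at the origin on a cart in front of the work surface, level with it; the furniture and walls round the work are solid. World frame = base frame: x ahead of the robot, y to its left, z up, the work surface at z = 0. Lengths are in m, angles in rad, forces in N, time in s.
With the tool pointing down it reaches from about 0.425 to 1.125 m from the base axis. Payload 14.9 kg.
Tool frame: the origin (TCP) lies on the centre line of the jaws, within the pads' length; the fingertips stand 22 mm ahead of it and the grasp point (between the pads) lies 3 mm ahead of it (arm.tips_ahead is the distance from the TCP to the fingertips, in m); z points along the fingers, y is the line along which they close (so a half turn about z gives the same grasp; the last joint's range is limited). The gripper opens to 91 mm and grips with 3 to 60 N. Pads are 32 mm wide; open, the fingers measure 118 mm over their backs; the gripper's body (76 mm by 178 mm) begins 60 mm behind the grasp point.
Start: joints at [-1.247, 0.379, 1.734, -0, 1.028, -0.033], TCP at [0.244, -0.656, 0.236] pointing down, gripper open.
Joint ranges: [-2.77, 2.77], [-0.74, 2.19], [0, 2.66], [-1.06, 4.2], [0.31, 2.87], [-3.08, 3.08]. Speed limits (rad/s): [1.89, 1.89, 2.39, 3.14, 3.14, 3.14].

INTERFACE

Orientations are given as [roll, pitch, yaw] about the fixed x, y, z axes, in that order (R = Rz(yaw) Ry(pitch) Rx(roll)).
In Python, from cell import arm, get_image, camera_params, order gives the robot as it stands.
- The arm moves only by the tool send_rows, never from a script. Its argument "steps" is a list of rows, each a list of 5 numbers: the finger opening in cm, from 0 to 9.12, then the shift along the tool's x, y, z in cm, then the turn about the tool's z in rad. A call has exactly 8 rows; each row shifts and turns the commanded pose from where the row before left it, along the tool's axes as they then stand; what a row does not reach is not made up. A row lasts 1/10 s, in which the tool goes at most 50 mm and 8.59 degrees, less where a joint would pass 70% of its speed; a pose out of reach is approached as far as the arm can. A call is refused whole if a number of a shift passes 5 or a number of a turn 0.15, either way. A call with a gripper value outside its range is refused whole. The fingers move at their own pace and stop on an object; "grip_force" is the grip in N (left out, the last holds). Time passes only in rows, so rows that do not move let the fingers close, or fill a call up. It gives the time, the measured TCP pose, the force, the opening and the grip force at its end, in the units of the state.
- arm.observe(): the state, without advancing time (a new reading comes with each control period).
- get_image(name): name is "side" or "top" or "wrist"; returns the picture (400x640x3 uint8, blue, green, red); there is no depth.
- camera_params(name): a dict with "intrinsics" (3x3 intrinsics, pixels), "camera_from_world" (4x4, takes a point from world to camera coordinates); the wrist camera has in their place "mount" (4x4, takes a point from camera to tool coordinates, whose origin is the TCP and whose axes are the flange's). Camera axes: x right, y up, looking along -z (the intrinsics and any distortion apply to the point x, -y, -z); pixel columns grow to the right and rows downward; lengths in m; the calibration is good to about 2 mm. A picture is of the moment at which its call begins: read the wrist's pose just before it. camera_params takes no time and is no camera call.
- order.finish_job(): hands the job in; it is judged then, once.
The state is a dict: "clock": time; "q": joint angles; "qd": joint speeds; "joint_efforts": joint torques, N m; "eef_pos": TCP position; "eef_rot": TCP orientation; "contact_force": force on the tool from outside, world axes, zero at the start; "torque": the same for the moment, N m; "gripper_width": finger opening in m; "grip_force": force on a finger pad.
Only numpy, scipy, OpenCV 4.12 (cv2) and the standard library are available. Lean on these libraries where they do the work, as an engineer would, in place of code of your own. Each camera call takes 0.05 s, during which the arm holds its last target. There are 200 camera calls.

TASK

Make up the dry-storage stack: stack all the blue trays squarely on the grey carrying base, the corner pins of each fully home in the sockets below, and have every one of the loose small grey lidded boxes lying flat in a tray compartment (a compartment has room for one; load a tray before the next one covers it). Leave the desiccant canister drying in its snap dock until the stack is complete; only then pull it out by its handle and stand it upright in the ring on the base beside the stack.

Things in the scene. Friction and masses are not known exactly. Their poses are not given: they have to be found in the camera images.
- base: grey carrying base fixed to the bench, plate 124 (x) x 272 (y) x 14 mm, from y = -88 to +184 mm. Origin: on the bench under the middle of the stack's place, z up. Four corner posts (top at z = 24.5 mm) at x = +-47, y = +-73 mm have sockets like a tray's (11 mm square, 9.5 mm deep). A seated tray's origin is at z = 15 mm, its axes along the base's, either way round
- seat (a point): middle of the floor of the canister's ring on the base, at (0, 137, 14) mm in the base's frame; ring inside diameter 64 mm, wall 10 mm high
- dock: black and grey drying dock fixed to the bench, 96 x 96 mm. Origin: on the bench under the middle of its ring. The canister stands on its floor at z = 30 mm; ring and detent housings reach z = 50 mm. Two spring balls snap over the canister's foot: it takes roughly 4 to 12 N besides the weight to pull it straight up over the first 10 mm; lift it 30 mm to be clear
- canister: white round desiccant canister with an orange band, diameter 66 mm, 0.3 kg. Origin: middle of the underside of its black foot (diameter 52 mm, 20 mm high), z up. Black fixed bail handle: a level bar along y, 10 mm thick (x), 10 mm high, top at z = 138 mm, with 46 mm between its uprights and 30 mm of room below it. It may stand at any turn about z
- tray_a: blue open parts tray, 112 (x) x 164 (y) x 70 mm, 0.28 kg; 2 or 3 alike are present. Origin: middle of the underside, level with the tips of its four pins, z up. Floor top at z = 13, rim top at z = 28 mm. A grip wall 10 mm thick (y), 64 mm long (x), up to z = 65 mm, stands in the middle and parts it into two compartments. Seated on another tray, its origin is 60 mm above that tray's
- tray_b: blue tray like tray_a. Four round-ended pins, 8 mm thick and 10 mm long, point down at x = +-47, y = +-73 mm; the tray stands on them. Above each a corner post 18 mm square rises to z = 69.5 mm and ends in a square socket 11 mm wide, 9.5 mm deep. A tray fits either way round (turned by half a turn)
- tray_c: blue tray like tray_a. Each compartment is 73 (y) x 106 (x) mm, its middle at x = 0, y = +-41 mm; the corner posts stand in its outer corners (beyond |x| = 38 and |y| = 64 mm)
- box_a: small grey lidded box of parts, rigid, 52 (x) x 62 (y) x 30 mm high, 0.09 kg; 3 or 4 alike are present. Origin: middle of the underside, z up
- box_b: small grey lidded box of parts, rigid, 52 (x) x 62 (y) x 30 mm high, 0.09 kg; 3 or 4 alike are present. Origin: middle of the underside, z up
- box_c: small grey lidded box of parts, rigid, 52 (x) x 62 (y) x 30 mm high, 0.09 kg; 3 or 4 alike are present. Origin: middle of the underside, z up
- box_d: small grey lidded box of parts, rigid, 52 (x) x 62 (y) x 30 mm high, 0.09 kg; 3 or 4 alike are present. Origin: middle of the underside, z up
Things that resemble listed ones, but are neither listed nor needed, are in the scene too. What is shaped like the box_c but green is not meant.

How it is judged:
By the outcome, as a careful person would: the job done as asked, in the order asked, and still so for the second after the job is handed in, with the robot touching nothing.
Of tray_a, tray_b, tray_c only 2 to 3 are there at a start; the rules pass over those that are not, and their reading is None.
Of box_a, box_b, box_c, box_d only 3 to 4 are there at a start; the rules pass over those that are not, and their reading is None.
At some moment in a run one of tray_a, tray_b, tray_c, box_a, box_b, box_c, box_d may be knocked a few centimetres aside while the robot is not near it.
Once in a run the grip may slacken for a moment while it holds something.
It also fails if it takes over 210 s, if anything falls off the work surface, if the arm or the gripper's body presses on something with over 40 N, if the wrist force passes 120 N, or if a joint passes its speed limit or range.

## Working session

There is one attempt and no reset: what is moved stays moved. The work goes in short steps, Python scripts to look and compute and a tool call to move; the robot and the scene stay as the last step left them, time stands still between calls to the robot, and variables do not carry over. Pictures are saved under pics/ and viewed, at most 14 in all, crops included, and the job is handed in when it is done.

Besides the shell and the picture viewer there is one more tool, called after "Call:" as a command line: name --pt "numbers of a row" for each row, then --argument value for the rest. send_rows: Moves the arm, as the interface text tells. Its arguments: {"type":"object","properties":{"steps":{"type":"array"},"grip_force":{"type":"number"}},"required":["steps"]}

```bash
ls; mkdir -p pics; python3 - <<'E'
from cell import arm,get_image,camera_params,order
import cv2,numpy as np
np.set_printoptions(precision=4,suppress=True)
print(arm.observe())
for n in ("top","side","wrist"):
    im=get_image(n); cv2.imwrite(f"pics/{n}0.png",im)
    p=camera_params(n); print(n,{k:np.array(v) for k,v in p.items()})
E
```

```text
pics
{'clock': 0.0, 'q': array([-1.2473,  0.3794,  1.7348, -0.    ,  1.0285, -0.0333]), 'qd': array([ 0.0001, -0.0006, -0.001 , -0.0017,  0.0007, -0.0005]), 'joint_efforts': array([  0.003 , -76.3715, -43.4362,   0.0652,   0.0423,  -0.0001]), 'eef_pos': array([ 0.2444, -0.6555,  0.2353]), 'eef_rot': array([-3.1404, -0.    ,  0.3569]), 'contact_force': array([ 0.9188,  0.5622, -0.1331]), 'torque': array([0.0212, 0.0296, 0.0423]), 'grip_force': 0.0, 'gripper_width': 0.09132366991653272}
top {'intrinsics': array([[425.6512,   0.    , 326.2104],
       [  0.    , 425.6512, 204.5989],
       [  0.    ,   0.    ,   1.    ]]), 'camera_from_world': array([[-0.0207, -0.9997, -0.0161,  0.0158],
       [ 0.9839, -0.0232,  0.1774, -0.5172],
       [-0.1777, -0.0122,  0.984 , -1.2882],
       [ 0.    ,  0.    ,  0.    ,  1.    ]])}
side {'intrinsics': array([[509.9083,   0.    , 326.0437],
       [  0.    , 509.9083, 202.0131],
       [  0.    ,   0.    ,   1.    ]]), 'camera_from_world': array([[ 0.9752,  0.221 , -0.0128, -0.4887],
       [-0.1454,  0.6827,  0.7161,  0.0299],
       [ 0.167 , -0.6964,  0.6979, -1.4728],
       [ 0.    ,  0.    ,  0.    ,  1.    ]])}
wrist {'intrinsics': array([[277.2531,   0.    , 320.1817],
       [  0.    , 277.2531, 197.2063],
       [  0.    ,   0.    ,   1.    ]]), 'mount': array([[ 0.0003,  0.962 ,  0.273 ,  0.0753],
       [ 1.    , -0.0001, -0.0008,  0.001 ],
       [-0.0007,  0.273 , -0.962 , -0.1478],
       [ 0.    ,  0.    ,  0.    ,  1.    ]])}
```

View pics/top0.png

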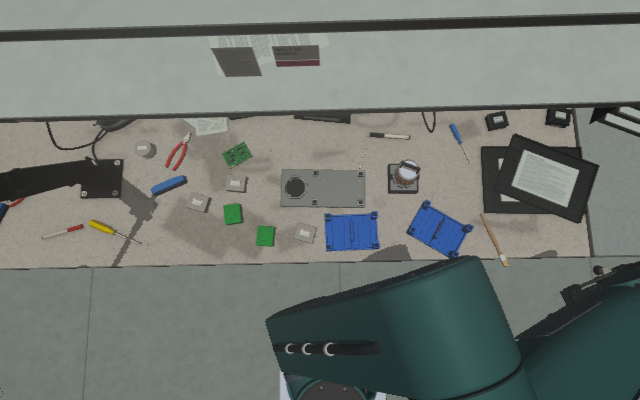

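View pics/side0.png

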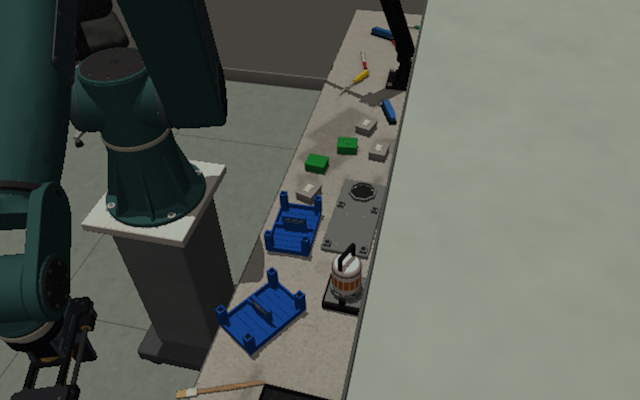

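The top view shows two blue trays at (352,231) and (440,228). There are three grey boxes at (236,184), (199,203) and (305,233), and two green decoys at (233,214) and (265,236). The base is at (323,188) with its ring at (296,188), and the dock with the canister is at (404,178). Lookalikes are the blue stapler-like thing at (169,184) and the grey cylinder at (144,150), neither needed.

```bash
cat > h.py <<'E'
import cv2,numpy as np
from scipy.spatial.transform import Rotation as R
from cell import arm,get_image,camera_params,order
np.set_printoptions(precision=4,suppress=True)
def cam(name):
    p=camera_params(name); K=np.array(p["intrinsics"])
    if name=="wrist":
        s=arm.observe(); T=np.eye(4); T[:3,:3]=R.from_euler('xyz',s["eef_rot"]).as_matrix(); T[:3,3]=s["eef_pos"]
        W=T@np.array(p["mount"])
    else: W=np.linalg.inv(np.array(p["camera_from_world"]))
    return K,W
def grab(name,fn=None):
    K,W=cam(name); im=get_image(name)
    if fn: cv2.imwrite("pics/"+fn,im)
    return im,K,W
def cast(px,z,K,W):
    px=np.atleast_2d(np.array(px,float))
    d=np.c_[(px[:,0]-K[0,2])/K[0,0],-(px[:,1]-K[1,2])/K[1,1],-np.ones(len(px))]@W[:3,:3].T
    o=W[:3,3]; return o+d*((z-o[2])/d[:,2])[:,None]
def proj(P,K,W):
    P=np.atleast_2d(np.array(P,float)); c=(P-W[:3,3])@W[:3,:3]
    return np.c_[K[0,0]*c[:,0]/-c[:,2]+K[0,2],K[1,1]*-c[:,1]/-c[:,2]+K[1,2]]
def blobs(mask,amin):
    n,l,st,c=cv2.connectedComponentsWithStats(mask.astype(np.uint8))
    return [(c[i],(l==i),st[i]) for i in range(1,n) if st[i][4]>=amin]
def rect(m):
    cs,_=cv2.findContours(m.astype(np.uint8),cv2.RETR_EXTERNAL,cv2.CHAIN_APPROX_NONE)
    return cv2.minAreaRect(max(cs,key=cv2.contourArea))
def move(d,yaw=None):
    """world shift (m) -> tool-axes cm, with the current pose"""
    s=arm.observe(); Rm=R.from_euler('xyz',s["eef_rot"]).as_matrix(); return Rm.T@np.array(d)*100
E
python3 - <<'E'
from h import *
im=cv2.imread("pics/top0.png"); K,W=cam("top")
crop=cv2.resize(im[110:280,130:490],None,fx=2.2,fy=2.2,interpolation=cv2.INTER_CUBIC); cv2.imwrite("pics/top0c.png",crop)
for n,px,z in [("trayA",(352,231),.03),("trayB",(440,228),.03),("box1",(236,184),.03),("box2",(199,203),.03),("box3",(305,233),.03),("g1",(233,214),.03),("g2",(265,236),.03),("ring",(296,188),.02),("can",(406,167),.13),("dock",(404,180),.02),("basecorners",(281,207),.014),("b",(282,169),.014),("b",(365,171),.014),("b",(364,208),.014),("edge",(300,265),0),("wall",(300,120),0)]:
    print(n,cast(px,z,K,W)[0])
E
```

```text
trayA [ 0.4344 -0.0746  0.03  ]
trayB [ 0.4376 -0.35    0.03  ]
box1 [0.5945 0.293  0.03  ]
box2 [0.5352 0.4105 0.03  ]
box3 [0.4314 0.073  0.03  ]
g1 [0.4971 0.3009 0.03  ]
g2 [0.4248 0.1988 0.03  ]
ring [0.5789 0.101  0.02  ]
can [ 0.6103 -0.2363  0.13  ]
dock [ 0.5968 -0.2476  0.02  ]
basecorners [0.5189 0.1502 0.014 ]
b [0.6449 0.1467 0.014 ]
b [ 0.6314 -0.1237  0.014 ]
b [ 0.5093 -0.116   0.014 ]
edge [0.3334 0.092  0.    ]
wall [0.8175 0.0873 0.    ]
```

View pics/top0c.png

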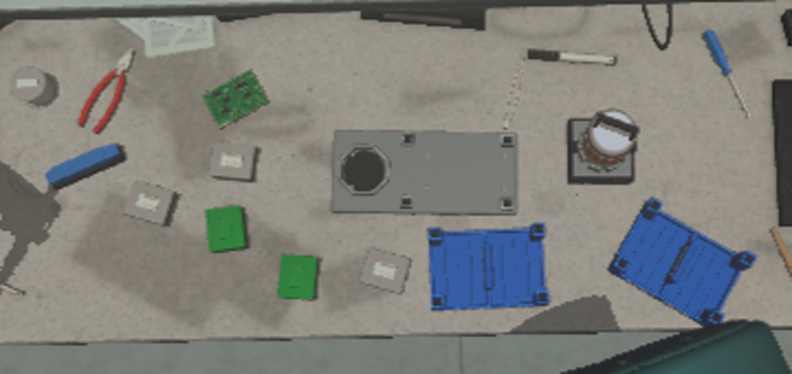

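Call:
send_rows --pt "9.12 3.6 -2.75 0 0" --pt "9.12 3.6 -2.75 0 0" --pt "9.12 3.6 -2.75 0 0" --pt "9.12 3.6 -2.75 0 0" --pt "9.12 3.6 -2.75 0 0" --pt "9.12 3.6 -2.75 0 0" --pt "9.12 3.6 -2.75 0 0" --pt "9.12 3.6 -2.75 0 0"

```text
clock: 0.95
eef_pos: [0.4381, -0.3475, 0.2359]
eef_rot: [3.142, -0.0, 0.357]
contact_force: [1.6, -0.5, 0.1]
gripper_width: 0.091
grip_force: 0.0
```

Call:
send_rows --pt "9.12 0 0 0 0.112" --pt "9.12 0 0 0 0.112" --pt "9.12 0 0 0 0.112" --pt "9.12 0 0 0 0.112" --pt "9.12 0 0 0 0.112" --pt "9.12 0 0 0 0.112" --pt "9.12 0 0 0 0.112" --pt "9.12 0 0 0 0.112"

```text
clock: 1.75
eef_pos: [0.4374, -0.3491, 0.2358]
eef_rot: [-3.142, 0.0, -0.544]
contact_force: [0.5, 1.0, -0.8]
gripper_width: 0.0912
grip_force: 0.0
```

```bash
python3 - <<'E'
from h import *
s=arm.observe(); print(s["clock"],s["eef_pos"],s["eef_rot"],s["contact_force"])
im,K,W=grab("wrist","w1.png")
E
```

```text
1.75 [ 0.4374 -0.3491  0.2358] [-3.1415  0.0003 -0.5439] [ 0.515   0.9685 -0.7656]
```

View pics/w1.png

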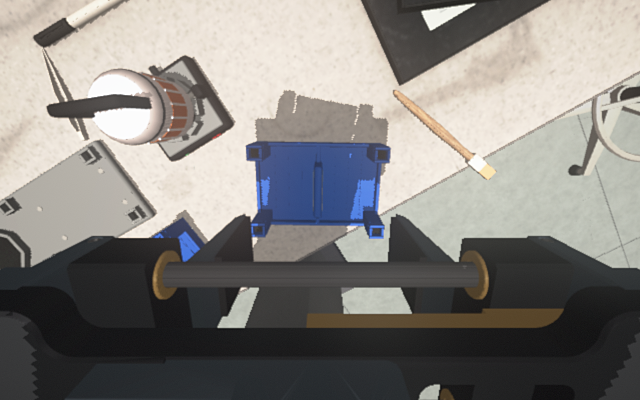

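The wrist picture shows the tray centred at about (318,185), with post sockets near (253,153), (382,153), (259,230) and (376,230). The base is at lower left and the dock and canister at (150,110).

```bash
cat >> h.py <<'E'
def sockets(im,K,W,z,blue=True,show=False,approx=None,dark=75):
    """dark square socket mouths -> world points at height z"""
    hsv=cv2.cvtColor(im,cv2.COLOR_BGR2HSV)
    out=[]
    for px in (approx if approx is not None else []):
        x,y=np.round(px).astype(int); r=9
        p=im[y-r:y+r+1,x-r:x+r+1].max(2).astype(float)
        t=(np.percentile(p,3)+np.percentile(p,60))/2
        bl=blobs(p<t,8)
        if not bl: out.append(None); continue
        b=min(bl,key=lambda b:np.hypot(*(b[0]-r))-0.05*b[2][4]); ys,xs=np.nonzero(b[1]); 
        out.append(((xs.min()+xs.max())/2+x-r,(ys.min()+ys.max())/2+y-r,b[2][4]))
    return out
E
python3 - <<'E'
from h import *
im=cv2.imread("pics/w1.png"); K,W=cam("wrist")
o=sockets(im,K,W,.0695,approx=[(253,153),(382,153),(259,230),(376,230)]); print(o)
P=cast([a[:2] for a in o],.0695,K,W); print(P,P.mean(0))
print(np.linalg.norm(P[0]-P[1]),np.linalg.norm(P[2]-P[3]),np.linalg.norm(P[0]-P[2]),np.linalg.norm(P[1]-P[3]))
for a,b in((0,1),(2,3)): print(np.arctan2(*(P[a]-P[b])[:2])*-1)
for a,b in((0,2),(1,3)): d=P[a]-P[b];print(np.arctan2(d[1],d[0]))
cv2.imwrite("pics/w1c.png",cv2.resize(im[130:250,230:410],None,fx=4,fy=4,interpolation=cv2.INTER_NEAREST))
# base: 
E
```

```text
[(np.float64(253.5), np.float64(152.5), np.int32(99)), (np.float64(382.0), np.float64(154.5), np.int32(89)), (np.float64(257.5), np.float64(229.5), np.int32(61)), (np.float64(376.0), np.float64(231.5), np.int32(69))]
[[ 0.5097 -0.308   0.0695]
 [ 0.432  -0.4303  0.0695]
 [ 0.4309 -0.2582  0.0695]
 [ 0.3531 -0.3799  0.0695]] [ 0.4315 -0.3441  0.0695]
0.1448200889209595 0.14443732522848238 0.0931808193124121 0.09358091103478232
-0.5659000883102788
-0.5686704688627586
-0.5637039522831455
-0.5678094573014931
```

View pics/w1c.png

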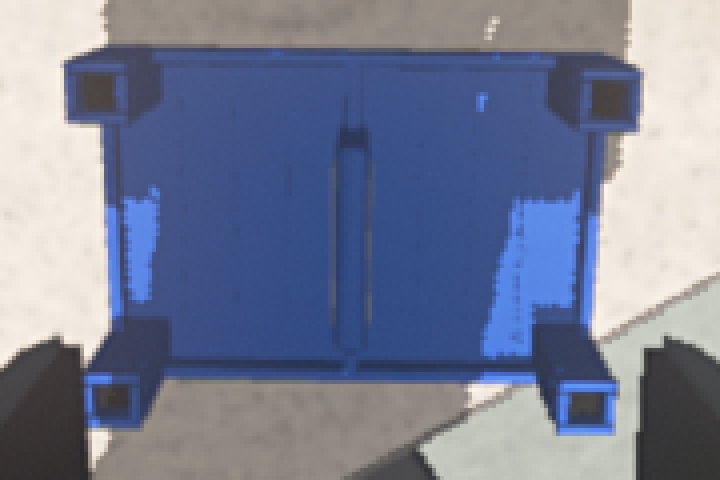

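Call:
send_rows --pt "9.12 -0.76 -0.12 2 0.0226" --pt "9.12 0 0 3 0" --pt "9.12 0 0 3 0" --pt "9.12 0 0 3 0" --pt "9.12 0 0 3 0" --pt "9.12 0 0 2.5 0" --pt "9.12 0 0 1.5 0" --pt "9.12 0 0 0.8 0"

```text
clock: 2.6
eef_pos: [0.4312, -0.3439, 0.0468]
eef_rot: [-3.141, 0.001, -0.561]
contact_force: [-0.5, -0.8, -0.3]
gripper_width: 0.091
grip_force: 0.0
```

Call:
send_rows --pt "0 0 0 0 0" --pt "0 0 0 0 0" --pt "0 0 0 0 0" --pt "0 0 0 0 0" --pt "0 0 0 0 0" --pt "0 0 0 0 0" --pt "0 0 0 0 0" --pt "0 0 0 0 0" --grip_force 40

```text
clock: 3.4
eef_pos: [0.4316, -0.3443, 0.048]
eef_rot: [3.142, -0.0, -0.562]
contact_force: [0.2, 0.8, 0.5]
gripper_width: 0.03
grip_force: 0.0
```

Call:
send_rows --pt "0 0 0 0 0" --pt "0 0 0 0 0" --pt "0 0 0 0 0" --pt "0 0 0 0 0" --pt "0 0 0 0 0" --pt "0 0 0 0 0" --pt "0 0 0 0 0" --pt "0 0 0 -0.5 0"

```text
clock: 4.2
eef_pos: [0.4312, -0.3439, 0.0525]
eef_rot: [-3.141, 0.001, -0.562]
contact_force: [-0.0, -0.4, -2.7]
gripper_width: 0.0098
grip_force: 40.0
```

Call:
send_rows --pt "0 0 0 -1 0" --pt "0 0 0 -2 0" --pt "0 0 0 -3 0" --pt "0 0 0 -3 0" --pt "0 0 0 -3 0" --pt "0 0 0 -3 0" --pt "0 0 0 -3 0" --pt "0 0 0 -1 0"

```text
clock: 5.0
eef_pos: [0.4324, -0.345, 0.2465]
eef_rot: [3.141, -0.004, -0.562]
contact_force: [0.4, 0.1, -3.5]
gripper_width: 0.0099
grip_force: 40.0
```

Call:
send_rows --pt "0 -1.85 -3.4 0 0" --pt "0 -1.85 -3.4 0 0" --pt "0 -1.85 -3.4 0 0" --pt "0 -1.85 -3.4 0 0" --pt "0 -1.85 -3.4 0 0" --pt "0 -1.85 -3.4 0 0" --pt "0 -1.85 -3.4 0 0" --pt "0 -1.85 -3.4 0 0"

```text
clock: 5.8
eef_pos: [0.4506, -0.0337, 0.2425]
eef_rot: [3.141, 0.0, -0.562]
contact_force: [0.3, -0.6, -2.5]
gripper_width: 0.0098
grip_force: 40.0
```

Call:
send_rows --pt "0 0 0 0 -0.074" --pt "0 0 0 0 -0.074" --pt "0 0 0 0 -0.074" --pt "0 0 0 0 -0.074" --pt "0 0 0 0 -0.074" --pt "0 0 0 0 -0.074" --pt "0 0 0 0 -0.074" --pt "0 0 0 0 0"

```text
clock: 6.6
eef_pos: [0.4508, -0.0352, 0.2424]
eef_rot: [-3.142, 0.001, -0.043]
contact_force: [-0.2, 0.4, -4.0]
gripper_width: 0.0098
grip_force: 40.0
```

```bash
python3 - <<'E'
from h import *
s=arm.observe(); print(s["clock"],s["eef_pos"],s["eef_rot"],s["contact_force"],s["gripper_width"])
im,K,W=grab("wrist","w2.png")
c=np.array([.576,-.036]);a=-.044;M=np.array([[np.cos(a),-np.sin(a)],[np.sin(a),np.cos(a)]])
P=np.array([[sx*.047,sy*.073] for sx in(1,-1) for sy in (1,-1)])@M.T+c
print(proj(np.c_[P,np.full(4,.0245)],K,W))
E
```

```text
6.6 [ 0.4508 -0.0352  0.2424] [-3.1415  0.0009 -0.0426] [-0.1647  0.3835 -4.0389] 0.009822436664547216
[[252.6013  32.9621]
 [377.0365  33.2143]
 [257.4302 116.4245]
 [372.7493 116.6238]]
```

View pics/w2.png

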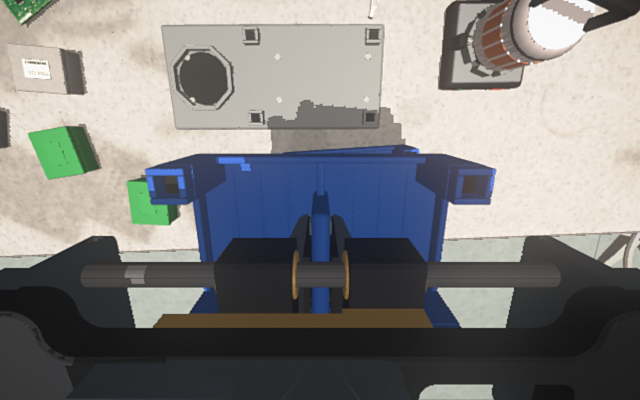

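The base sockets show at about (250,35), (374,35), (256,117) and (371,117). The held tray's front sockets are at (170,184) and (474,183).

```bash
cat >> h.py <<'E'
def fit(P,verbose=True):
    """P: front-left(+x,+y), front-right, back-left, back-right sockets -> centre,yaw"""
    L=np.array([[.047,.073],[.047,-.073],[-.047,.073],[-.047,-.073]]); c=P[:,:2].mean(0); q=P[:,:2]-c
    a=np.arctan2((L[:,0]*q[:,1]-L[:,1]*q[:,0]).sum(),(L*q).sum())
    M=np.array([[np.cos(a),-np.sin(a)],[np.sin(a),np.cos(a)]])
    if verbose: print("resid mm",((q-L@M.T)*1000).round(1).tolist())
    return c,a
E
python3 - <<'E'
from h import *
im=cv2.imread("pics/w2.png"); K,W=cam("wrist"); s=arm.observe()
o=sockets(im,K,W,0,approx=[(250,35),(374,35),(256,117),(371,117)]); print(o)
P=cast([a[:2] for a in o],.0245,K,W); c,a=fit(P); print("base",c,a)
o=sockets(im,K,W,0,approx=[(170,184),(474,183)]); print(o)
z=s["eef_pos"][2]-.048+.0695
P=cast([a[:2] for a in o],z,K,W); print(np.linalg.norm(P[0]-P[1]), (P-s["eef_pos"])@R.from_euler('xyz',s["eef_rot"]).as_matrix())
print(s["eef_rot"])
E
```

```text
[(np.float64(249.5), np.float64(34.0), np.int32(94)), (np.float64(373.5), np.float64(33.5), np.int32(93)), (np.float64(255.5), np.float64(117.0), np.int32(80)), (np.float64(370.0), np.float64(117.0), np.int32(77))]
resid mm [[-0.0, 0.0], [-0.0, 0.4], [0.3, -0.7], [-0.2, 0.3]]
base [ 0.5756 -0.0329] -0.041315024562005795
[(np.float64(171.5), np.float64(187.0), np.int32(111)), (np.float64(471.0), np.float64(184.0), np.int32(193))]
0.1400582460808657 [[ 0.045  -0.0679 -0.0215]
 [ 0.0464  0.0722 -0.0215]]
[-3.1415  0.0008 -0.0454]
```

Call:
send_rows --pt "0 3.1 -0.2 0 0" --pt "0 3.1 -0.2 0 0" --pt "0 3.1 -0.2 0 0" --pt "0 3.16 -0.18 0 0" --pt "0 0 0 3 0" --pt "0 0 0 4 0" --pt "0 0 0 4 0" --pt "0 0 0 3.6 0"

```text
clock: 7.45
eef_pos: [0.5755, -0.0328, 0.0949]
eef_rot: [-3.142, 0.001, -0.046]
contact_force: [0.5, -0.1, -2.7]
gripper_width: 0.0101
grip_force: 40.0
```

Call:
send_rows --pt "0 0 0 0 0" --pt "0 0 0 0 0" --pt "0 0 0 0 0" --pt "0 0 0 0 0" --pt "0 0 0 0 0" --pt "0 0 0 0 0" --pt "0 0 0 0 0" --pt "0 0 0 0 0"

```text
clock: 8.25
eef_pos: [0.5761, -0.0329, 0.0971]
eef_rot: [3.142, -0.0, -0.044]
contact_force: [-0.1, -0.4, -3.4]
gripper_width: 0.01
grip_force: 40.0
```

```bash
python3 - <<'E'
from h import *
s=arm.observe(); print(s["clock"],s["eef_pos"],s["eef_rot"],s["contact_force"],s["gripper_width"],move(np.r_[.5756,-.0329,.063]-s["eef_pos"]))
im,K,W=grab("side","s1.png")
p=proj([.5756,-.0329,.05],K,W)[0].astype(int); print(p)
cv2.imwrite("pics/s1c.png",cv2.resize(im[max(0,p[1]-70):p[1]+70,max(0,p[0]-90):p[0]+90],None,fx=4,fy=4,interpolation=cv2.INTER_CUBIC))
E
```

```text
8.25 [ 0.5761 -0.0329  0.0971] [ 3.1416 -0.0002 -0.0438] [-0.138  -0.4313 -3.4199] 0.009970258674779445 [-0.0532  0.0031  3.4115]
[351 217]
```

View pics/s1c.png

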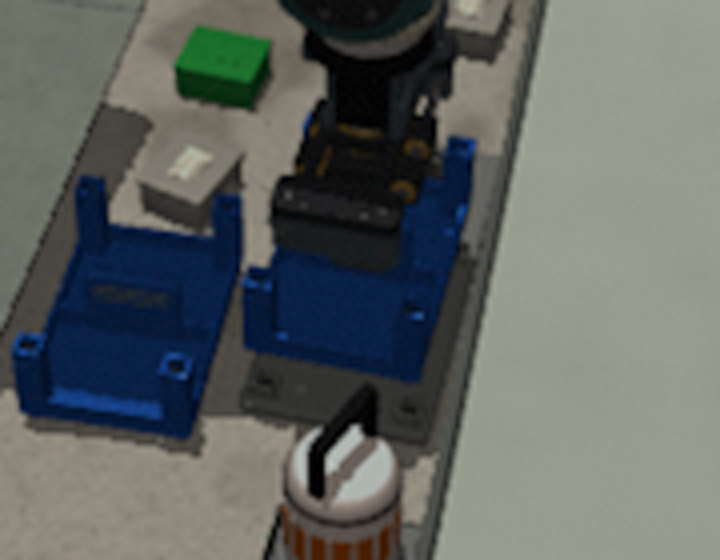

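The tray hangs over the base, its near pins just above the base sockets at (265,380) and (410,408) in the crop. I'll lower it slowly.

Call:
send_rows --pt "0 -0.05 0 0.8 -0.003" --pt "0 0 0 0.4 0" --pt "0 0 0 0.3 0" --pt "0 0 0 0.3 0" --pt "0 0 0 0.3 0" --pt "0 0 0 0.3 0" --pt "0 0 0 0.3 0" --pt "0 0 0 0 0"

```text
clock: 9.1
eef_pos: [0.5757, -0.0327, 0.0697]
eef_rot: [-3.141, -0.0, -0.041]
contact_force: [1.9, 3.1, -3.8]
gripper_width: 0.0096
grip_force: 40.0
```

Call:
send_rows --pt "0 0 0 0.2 0" --pt "0 0 0 0.2 0" --pt "0 0 0 0.1 0" --pt "0 0 0 0.1 0" --pt "0 0 0 0.1 0" --pt "0 0 0 0 0" --pt "0 0 0 0 0" --pt "0 0 0 0 0"

```text
clock: 9.9
eef_pos: [0.5762, -0.0323, 0.0633]
eef_rot: [-3.141, -0.001, -0.041]
contact_force: [2.0, 9.1, 0.4]
gripper_width: 0.0095
grip_force: 40.0
```

Call:
send_rows --pt "0 0.02 -0.08 0.1 0" --pt "0 0 0 0.1 0" --pt "0 0 0 0 0" --pt "0 0 0 0 0" --pt "0 0 0 0 0" --pt "0 0 0 0 0" --pt "0 0 0 0 0" --pt "0 0 0 0 0"

```text
clock: 10.7
eef_pos: [0.5764, -0.0321, 0.0626]
eef_rot: [3.141, -0.001, -0.041]
contact_force: [-8.3, 3.1, 27.3]
gripper_width: 0.0099
grip_force: 40.0
```

Call:
send_rows --pt "3 0 0 0 0" --pt "3 0 0 0 0" --pt "3 0 0 0 0" --pt "3 0 0 0 0" --pt "3 0 0 0 0" --pt "3 0 0 0 0" --pt "3 0 0 0 0" --pt "3 0 0 0 0"

```text
clock: 11.5
eef_pos: [0.5758, -0.0321, 0.0609]
eef_rot: [-3.142, 0.0, -0.041]
contact_force: [-0.1, -0.2, -0.3]
gripper_width: 0.03
grip_force: 0.0
```

Call:
send_rows --pt "9.12 0 0 -1 0" --pt "9.12 0 0 -2 0" --pt "9.12 0 0 -3 0" --pt "9.12 0 0 -3 0" --pt "9.12 0 0 -3 0" --pt "9.12 0 0 -3 0" --pt "9.12 0 0 -3 0" --pt "9.12 0 0 -2 0"

```text
clock: 12.3
eef_pos: [0.5762, -0.0321, 0.264]
eef_rot: [3.141, -0.003, -0.041]
contact_force: [0.3, 0.1, -0.0]
gripper_width: 0.0898
grip_force: 0.0
```

```bash
python3 - <<'E'
from h import *
s=arm.observe(); print(s["clock"],s["eef_pos"],s["eef_rot"])
im,K,W=grab("wrist","w3.png")
c=np.array([.576,-.0325]);a=-.0413;M=np.array([[np.cos(a),-np.sin(a)],[np.sin(a),np.cos(a)]])
P=np.array([[sx*.047,sy*.073] for sx in(1,-1) for sy in (1,-1)])@M.T+c
ap=proj(np.c_[P,np.full(4,.0845)],K,W); o=sockets(im,K,W,0,approx=ap); print(ap.round(1).tolist(),[tuple(map(float,x)) for x in o])
print(fit(cast([x[:2] for x in o],.0845,K,W)))
t,K2,W2=grab("top","t3.png")
print(proj([[.4314,.073,.03],[.5945,.293,.03],[.5352,.4105,.03]],K,W))
E
```

```text
12.3 [ 0.5762 -0.0321  0.264 ] [ 3.1415 -0.0025 -0.0408]
[[256.2, 144.8], [381.6, 144.9], [260.9, 220.7], [377.0, 220.7]] [(259.0, 146.0, 102.0), (382.5, 146.0, 82.0), (262.5, 221.5, 67.0), (377.5, 221.0, 51.0)]
resid mm [[-0.4, -1.4], [-0.2, 0.6], [-0.1, -0.3], [0.7, 1.1]]
(array([ 0.5749, -0.0342]), np.float64(-0.04187187104212323))
[[254.7365 270.2261]
 [ 85.2411 171.7659]
 [ 16.2863 215.1883]]
```

View pics/w3.png

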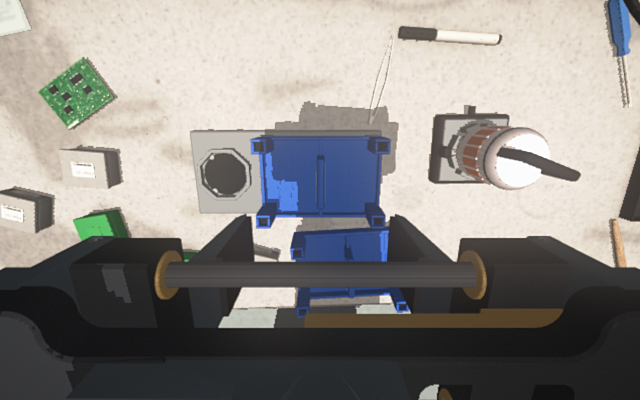

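The tray is seated at (0.575,-0.034), and the boxes show at (90,165) and (25,210). Going to the boxes with the tool turned by a quarter turn.

Call:
send_rows --pt "9.12 -0.37 -4.15 0.5 0" --pt "9.12 -0.37 -4.15 0.5 0" --pt "9.12 -0.37 -4.15 0.5 0" --pt "9.12 -0.37 -4.15 0.5 0" --pt "9.12 -0.37 -4.15 0.5 0" --pt "9.12 -0.37 -4.15 0.5 0" --pt "9.12 -0.37 -4.15 0.5 0" --pt "9.12 -0.37 -4.15 0.5 0"

```text
clock: 13.2
eef_pos: [0.559, 0.3024, 0.2201]
eef_rot: [3.141, 0.001, -0.041]
contact_force: [0.2, 0.6, -0.1]
gripper_width: 0.0912
grip_force: 0.0
```

Call:
send_rows --pt "9.12 0 0 0 -0.13" --pt "9.12 0 0 0 -0.13" --pt "9.12 0 0 0 -0.13" --pt "9.12 0 0 0 -0.13" --pt "9.12 0 0 0 -0.13" --pt "9.12 0 0 0 -0.13" --pt "9.12 0 0 0 -0.13" --pt "9.12 0 0 0 -0.13"

```text
clock: 14.0
eef_pos: [0.5593, 0.3006, 0.2202]
eef_rot: [-3.141, 0.001, 1.005]
contact_force: [0.1, 0.2, -0.1]
gripper_width: 0.0908
grip_force: 0.0
```

Call:
send_rows --pt "9.12 0 0 0 -0.13" --pt "9.12 0 0 0 -0.13" --pt "9.12 0 0 0 -0.13" --pt "9.12 0 0 0 -0.13" --pt "9.12 0 0 0 0" --pt "9.12 0 0 0 0" --pt "9.12 0 0 0 0" --pt "9.12 0 0 0 0"

```text
clock: 14.8
eef_pos: [0.5597, 0.3008, 0.2208]
eef_rot: [-3.141, 0.0, 1.517]
contact_force: [0.5, -0.7, 0.5]
gripper_width: 0.0911
grip_force: 0.0
```

```bash
python3 - <<'E'
from h import *
s=arm.observe(); print(s["clock"],s["eef_pos"],s["eef_rot"])
im,K,W=grab("wrist","w4.png")
hsv=cv2.cvtColor(im,cv2.COLOR_BGR2HSV)
for n,p in (("b1",[.5945,.293,.03]),("b2",[.5352,.4105,.03])):
    x,y=proj(p,K,W)[0].astype(int); print(n,x,y,im[y-30:y+31:10,x].tolist(),im[y,x-40:x+41:10].tolist())
E
```

```text
14.8 [0.5597 0.3008 0.2208] [-3.1415  0.      1.5173]
b1 349 185 [[105, 114, 121], [114, 122, 129], [138, 151, 160], [117, 127, 136], [113, 121, 126], [110, 117, 123], [112, 119, 126]] [[119, 127, 134], [116, 125, 131], [125, 134, 142], [113, 121, 127], [117, 127, 136], [128, 140, 149], [113, 120, 126], [114, 123, 130], [104, 112, 119]]
b2 294 88 [[192, 204, 215], [250, 250, 249], [236, 245, 247], [231, 238, 241], [189, 202, 215], [196, 209, 220], [207, 221, 229]] [[173, 187, 201], [170, 183, 196], [184, 197, 207], [190, 204, 215], [231, 238, 241], [220, 231, 235], [191, 205, 217], [209, 224, 232], [211, 223, 231]]
```

View pics/w4.png

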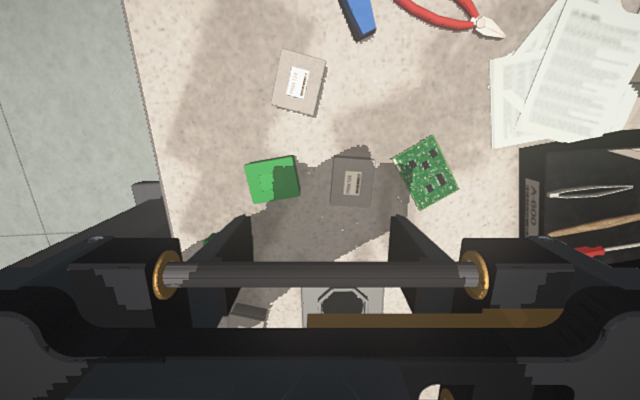

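```bash
python3 - <<'E'
from h import *
im=cv2.imread("pics/w4.png")
out=[]
for x,y in ((299,82),(353,182)):
    g=cv2.createCLAHE(3,(2,2)).apply(cv2.cvtColor(im,cv2.COLOR_BGR2GRAY)[y-40:y+40,x-40:x+40])
    out.append(cv2.resize(g,None,fx=5,fy=5,interpolation=cv2.INTER_CUBIC))
cv2.imwrite("pics/w4c.png",np.hstack(out))
E
```

```text
(no output)
```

View pics/w4c.png

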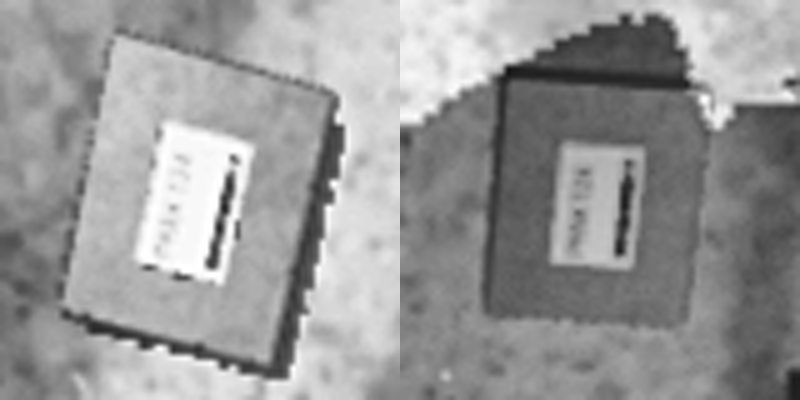

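The crop shows that each lid's label sits at the lid centre with its long side along the box's long side. The labels are my markers.

```bash
cat >> h.py <<'E'
def box(im,K,W,px,z=.03,r=22):
    """label near pixel px -> centre (world), yaw of box long (y) axis as box yaw"""
    x,y=np.round(px).astype(int); g=cv2.cvtColor(im,cv2.COLOR_BGR2GRAY)[y-r:y+r+1,x-r:x+r+1].astype(float)
    best=None
    for t in np.linspace(np.percentile(g,40),np.percentile(g,98),12):
        m=cv2.morphologyEx((g>t).astype(np.uint8),cv2.MORPH_CLOSE,np.ones((5,5)))
        for c,b,st in blobs(m,60):
            rc=rect(b); w,h=rc[1]; fill=st[4]/(w*h+1)
            P=cast(cv2.boxPoints(rc)+np.array([x-r,y-r]),z,K,W)[:,:2]
            e=sorted([np.linalg.norm(P[0]-P[1]),np.linalg.norm(P[1]-P[2])]); err=abs(e[0]-.018)+abs(e[1]-.028)
            if best is None or err<best[0]:
                d=P[1]-P[0] if np.linalg.norm(P[1]-P[0])>np.linalg.norm(P[2]-P[1]) else P[2]-P[1]
                best=(err,P.mean(0),(np.arctan2(-d[0],d[1])+np.pi/2)%np.pi-np.pi/2,e)
    return best
E
python3 - <<'E'
from h import *
im=cv2.imread("pics/w4.png"); K,W=cam("wrist")
for p,lid in(((298,82),[(112,35),(332,95),(272,360),(62,312)]),((353,183),[(105,85),(305,95),(288,325),(87,312)])):
    print(box(im,K,W,p)); o=(259,42) if p[0]<320 else (313,142)
    P=cast(np.array(lid)/5+o,.03,K,W)[:,:2]; print(P.mean(0),[np.linalg.norm(P[i]-P[i-1]) for i in range(4)],np.arctan2(-(P[0]-P[3])[0],(P[0]-P[3])[1]))
E
```

```text
(np.float64(0.002411107315168543), array([0.5388, 0.4171]), np.float64(-0.2940390321921451), [np.float64(0.019012930017920097), np.float64(0.029398177297248446)])
[0.5392 0.4164] [np.float64(0.05958895339693541), np.float64(0.05003587503128869), np.float64(0.05821143451873018), np.float64(0.04977913728823646)] -0.2866840188852482
(np.float64(0.0007414473088036069), array([0.5978, 0.297 ]), np.float64(-0.1263103873752578), [np.float64(0.018031896264658873), np.float64(0.028709551044144733)])
[0.5984 0.296 ] [np.float64(0.05823375251588876), np.float64(0.049073397695674835), np.float64(0.059167038826861765), np.float64(0.0517241336711752)] -0.118286568270436
```

Call:
send_rows --pt "6.6 -0.22 1.85 0 0.07" --pt "6.6 0 2 2 0" --pt "6.6 0 0 3 0" --pt "6.6 0 0 4 0" --pt "6.6 0 0 4 0" --pt "6.6 0 0 3 0" --pt "6.6 0 0 2 0" --pt "6.6 0 0 1.4 0"

```text
clock: 15.65
eef_pos: [0.5974, 0.295, 0.0252]
eef_rot: [-3.14, 0.001, 1.448]
contact_force: [0.6, -0.0, 0.5]
gripper_width: 0.0659
grip_force: 0.0
```

Call:
send_rows --pt "4 0 0 0 0" --pt "4 0 0 0 0" --pt "4 0 0 0 0" --pt "4 0 0 0 0" --pt "4 0 0 0 0" --pt "4 0 0 0 0" --pt "4 0 0 0 0" --pt "4 0 0 0 0" --grip_force 25

```text
clock: 16.45
eef_pos: [0.5984, 0.2955, 0.0277]
eef_rot: [3.141, -0.0, 1.449]
contact_force: [-0.9, -0.9, 8.0]
gripper_width: 0.0518
grip_force: 25.0
```

Call:
send_rows --pt "4 0 0 -1 0" --pt "4 0 0 -2 0" --pt "4 0 0 -3 0" --pt "4 0 0 -3 0" --pt "4 0 0 -3 0" --pt "4 0 0 -2 0" --pt "4 0 0 0 0" --pt "4 0 0 0 0"

```text
clock: 17.25
eef_pos: [0.5978, 0.2952, 0.167]
eef_rot: [3.141, -0.0, 1.449]
contact_force: [-0.8, -1.2, -1.8]
gripper_width: 0.0519
grip_force: 25.0
```

Call:
send_rows --pt "4 -4.12 0.2 0 0" --pt "4 -4.12 0.2 0 0" --pt "4 -4.12 0.2 0 0" --pt "4 -4.12 0.2 0 0" --pt "4 -4.12 0.2 0 0" --pt "4 -4.12 0.2 0 0" --pt "4 -4.12 0.2 0 0" --pt "4 0 0 0 -0.08"

```text
clock: 18.05
eef_pos: [0.5756, 0.0037, 0.1654]
eef_rot: [-3.139, 0.0, 1.526]
contact_force: [-0.6, 0.7, -0.5]
gripper_width: 0.0523
grip_force: 25.0
```

Call:
send_rows --pt "4 0 0 0 0" --pt "4 0 0 0 0" --pt "4 0 0 2 0" --pt "4 0 0 2 0" --pt "4 0 0 2 0" --pt "4 0 0 1 0" --pt "4 0 0 0 0" --pt "4 0 0 0 0"

```text
clock: 18.85
eef_pos: [0.5771, 0.0077, 0.0973]
eef_rot: [3.142, -0.0, 1.529]
contact_force: [0.2, 0.6, -0.5]
gripper_width: 0.0518
grip_force: 25.0
```

Call:
send_rows --pt "4 0 0 1 0" --pt "4 0 0 1 0" --pt "4 0 0 1 0" --pt "4 0 0 0.5 0" --pt "4 0 0 0.4 0" --pt "4 0 0 0.2 0" --pt "4 0 0 0 0" --pt "4 0 0 0 0"

```text
clock: 19.65
eef_pos: [0.5771, 0.0073, 0.0561]
eef_rot: [3.141, -0.0, 1.529]
contact_force: [0.4, -0.5, -0.9]
gripper_width: 0.0517
grip_force: 25.0
```

Call:
send_rows --pt "6.8 0 0 0 0" --pt "6.8 0 0 0 0" --pt "6.8 0 0 0 0" --pt "6.8 0 0 -0.5 0" --pt "6.8 0 0 -2 0" --pt "6.8 0 0 -3 0" --pt "6.8 0 0 -4 0" --pt "6.8 0 0 -4 0"

```text
clock: 20.45
eef_pos: [0.5765, 0.0073, 0.1925]
eef_rot: [-3.141, 0.0, 1.529]
contact_force: [0.2, -0.6, 0.5]
gripper_width: 0.068
grip_force: 0.0
```

```bash
python3 - <<'E'
from h import *
im,K,W=grab("wrist","w5.png"); p=proj([.577,.0073,.058],K,W)[0]; print(p,box(im,K,W,p,z=.058))
E
```

```text
[321.929  192.8652] (np.float64(0.0010188337489600678), array([0.5761, 0.0081]), np.float64(-0.03163591373718866), [np.float64(0.018703287495272662), np.float64(0.028315546253687405)])
```

Call:
send_rows --pt "6.8 4.5 -0.65 -0.3 0" --pt "6.8 4.5 -0.65 -0.3 0" --pt "6.8 4.5 -0.65 -0.3 0" --pt "6.8 4.5 -0.65 -0.3 0" --pt "6.8 4.5 -0.65 -0.3 0" --pt "6.8 4.5 -0.65 -0.3 0" --pt "6.8 4.5 -0.65 -0.3 0" --pt "6.8 4.5 -0.65 -0.3 0"

```text
clock: 21.3
eef_pos: [0.5394, 0.3711, 0.2153]
eef_rot: [3.141, -0.0, 1.529]
contact_force: [0.2, -1.2, -0.1]
gripper_width: 0.068
grip_force: 0.0
```

```bash
python3 - <<'E'
from h import *
s=arm.observe(); print(s["clock"],s["eef_pos"],s["eef_rot"])
im,K,W=grab("wrist","w6.png"); p=proj([.539,.4167,.03],K,W)[0]; b=box(im,K,W,p); print(p,b)
a=b[2]+np.pi/2; print("turn",s["eef_rot"][2]-a, "shift cm",move(np.r_[b[1],.027]-s["eef_pos"]))
E
```

```text
21.3 [0.5394 0.3711 0.2153] [ 3.1413 -0.0002  1.5293]
[319.2849 144.6402] (np.float64(0.0007308823595126093), array([0.538 , 0.4171]), np.float64(-0.31998930506199286), [np.float64(0.018157951311837995), np.float64(0.028572931047674614)])
turn 0.2785088467268959 shift cm [ 4.5496 -0.3503 18.8454]
```

Call:
send_rows --pt "6.8 2.5 -0.3 0 0" --pt "6.8 2.05 0 1.5 0.13" --pt "6.8 0 0 3 0.13" --pt "6.8 0 0 3.5 0" --pt "6.8 0 0 3.5 0" --pt "6.8 0 0 3.5 0" --pt "6.8 0 0 2.4 0" --pt "6.8 0 0 1.4 0"

```text
clock: 22.15
eef_pos: [0.538, 0.4141, 0.0249]
eef_rot: [-3.14, 0.002, 1.269]
contact_force: [-0.4, -0.2, 0.3]
gripper_width: 0.0683
grip_force: 0.0
```

Call:
send_rows --pt "4 0 0 0 0" --pt "4 0 0 0 0" --pt "4 0 0 0 0" --pt "4 0 0 0 0" --pt "4 0 0 0 0" --pt "4 0 0 0 0" --pt "4 0 0 0 0" --pt "4 0 0 0 0"

```text
clock: 22.95
eef_pos: [0.5394, 0.4152, 0.0283]
eef_rot: [3.141, -0.001, 1.269]
contact_force: [-2.0, -0.9, 8.4]
gripper_width: 0.0519
grip_force: 25.0
```

Call:
send_rows --pt "4 0 0 -1 0" --pt "4 0 0 -2 0" --pt "4 0 0 -3 0" --pt "4 0 0 -3 0" --pt "4 0 0 -3 0" --pt "4 0 0 -2 0" --pt "4 0 0 0 -0.125" --pt "4 0 0 0 -0.125"

```text
clock: 23.75
eef_pos: [0.5391, 0.415, 0.1688]
eef_rot: [3.14, -0.001, 1.524]
contact_force: [0.5, -0.1, -0.5]
gripper_width: 0.052
grip_force: 25.0
```

```bash
python3 - <<'E'
from h import *
s=arm.observe(); print(s["clock"],s["eef_pos"],s["eef_rot"],s["gripper_width"]); print(move(np.r_[.5733,-.075,.167]-s["eef_pos"]))
E
```

```text
23.75 [0.5391 0.415  0.1688] [ 3.1399 -0.0013  1.5241] 0.051988194248651934
[-48.7839   5.7013   0.1274]
```

Call:
send_rows --pt "4 -4.07 0.475 0 0" --pt "4 -4.07 0.475 0 0" --pt "4 -4.07 0.475 0 0" --pt "4 -4.07 0.475 0 0" --pt "4 -4.07 0.475 0 0" --pt "4 -4.07 0.475 0 0" --pt "4 -4.07 0.475 0 0" --pt "4 -4.07 0.475 0 0"

```text
clock: 24.55
eef_pos: [0.5599, 0.086, 0.1678]
eef_rot: [3.141, -0.0, 1.519]
contact_force: [1.5, 0.1, -0.5]
gripper_width: 0.0514
grip_force: 25.0
```

Call:
send_rows --pt "4 -4.07 0.475 0 0" --pt "4 -4.07 0.475 0 0" --pt "4 -4.07 0.475 0 0" --pt "4 -4.07 0.475 0 0" --pt "4 0 0 0 0" --pt "4 0 0 2 0" --pt "4 0 0 3 0" --pt "4 0 0 2 0"

```text
clock: 25.35
eef_pos: [0.5701, -0.0756, 0.0962]
eef_rot: [-3.141, -0.0, 1.519]
contact_force: [0.5, 0.6, -1.2]
gripper_width: 0.0515
grip_force: 25.0
```

Call:
send_rows --pt "4 0 0 0 0" --pt "4 0 0 0 0" --pt "4 0 0 0 0" --pt "4 0 0 0 0" --pt "4 0 0 0 0" --pt "4 0 0 0 0" --pt "4 0 0 0 0" --pt "4 0 0 0 0"

```text
clock: 26.15
eef_pos: [0.5705, -0.0759, 0.097]
eef_rot: [3.142, -0.0, 1.519]
contact_force: [0.4, 1.1, -0.8]
gripper_width: 0.0518
grip_force: 25.0
```

Call:
send_rows --pt "4 0 0.28 0 -0.01" --pt "4 0 0 1 0" --pt "4 0 0 1 0" --pt "4 0 0 1 0" --pt "4 0 0 0.6 0" --pt "4 0 0 0.3 0" --pt "4 0 0 0.15 0" --pt "4 0 0 0 0"

```text
clock: 26.95
eef_pos: [0.5734, -0.0761, 0.0564]
eef_rot: [-3.142, -0.0, 1.529]
contact_force: [-0.7, -0.1, -0.3]
gripper_width: 0.0518
grip_force: 25.0
```

Call:
send_rows --pt "6.8 0 0 0 0" --pt "6.8 0 0 0 0" --pt "6.8 0 0 0 0" --pt "6.8 0 0 -0.5 0" --pt "6.8 0 0 -2 0" --pt "6.8 0 0 -3 0" --pt "6.8 0 0 -4 0" --pt "6.8 0 0 -4 0"

```text
clock: 27.75
eef_pos: [0.573, -0.076, 0.1931]
eef_rot: [-3.141, -0.0, 1.529]
contact_force: [1.0, 0.1, 0.1]
gripper_width: 0.0678
grip_force: 0.0
```

```bash
python3 - <<'E'
from h import *
s=arm.observe(); print(s["clock"],s["eef_pos"],s["eef_rot"])
im,K,W=grab("wrist","w7.png")
for P in ([.5733,-.075,.058],[.577,.0073,.058]):
    p=proj(P,K,W)[0]; print(p,box(im,K,W,p,z=.058))
t,_,_=grab("top","t7.png")
g=t.copy(); sd,_,_=grab("side","s7.png")
E
```

```text
27.75 [ 0.573  -0.076   0.1931] [-3.1412 -0.0001  1.5292]
[321.7122 191.7757] (np.float64(0.0006315223122511267), array([ 0.572 , -0.0743]), np.float64(-0.03265019163329086), [np.float64(0.01768129326084982), np.float64(0.02831281557310095)])
[322.1426 109.9173] (np.float64(0.0018876970722403255), array([0.5759, 0.0085]), np.float64(-0.030676929082591897), [np.float64(0.019162828038836427), np.float64(0.028724869033403898)])
```

Call:
send_rows --pt "9.12 -0.14 -3.4 -1.3 0" --pt "9.12 -0.14 -3.4 -1.3 0" --pt "9.12 -0.14 -3.4 -1.3 0" --pt "9.12 -0.14 -3.3 -1.3 0" --pt "9.12 0 0 0 0.125" --pt "9.12 0 0 0 0.125" --pt "9.12 0 0 0 0.125" --pt "9.12 0 0 0 0.125"

```text
clock: 28.7
eef_pos: [0.4376, -0.0759, 0.2424]
eef_rot: [-3.14, 0.0, 1.024]
contact_force: [0.2, -0.0, 0.3]
gripper_width: 0.0913
grip_force: 0.0
```

Call:
send_rows --pt "9.12 0 0 0 0.125" --pt "9.12 0 0 0 0.125" --pt "9.12 0 0 0 0.125" --pt "9.12 0 0 0 0.125" --pt "9.12 0 0 0 0.125" --pt "9.12 0 0 0 0.125" --pt "9.12 0 0 0 0.125" --pt "9.12 0 0 0 0.125"

```text
clock: 29.5
eef_pos: [0.4376, -0.0759, 0.2423]
eef_rot: [-3.141, 0.002, 0.024]
contact_force: [-0.1, -0.7, 1.0]
gripper_width: 0.0909
grip_force: 0.0
```

```bash
python3 - <<'E'
from h import *
s=arm.observe(); print(s["clock"],s["eef_pos"],s["eef_rot"])
im,K,W=grab("wrist","w8.png")
hsv=cv2.cvtColor(im,cv2.COLOR_BGR2HSV); m=(hsv[...,0]>105)&(hsv[...,0]<125)&(hsv[...,1]>120)
for c,b,st in blobs(m,300): print(c,st,rect(b))
c=np.array([.434,-.075])
for a in(0,.05):
    M=np.array([[np.cos(a),-np.sin(a)],[np.sin(a),np.cos(a)]])
    P=np.array([[sx*.047,sy*.073] for sx in(1,-1) for sy in (1,-1)])@M.T+c; print(proj(np.c_[P,np.full(4,.0695)],K,W).round().tolist())
E
```

```text
29.5 [ 0.4376 -0.0759  0.2423] [-3.1412  0.0018  0.024 ]
[291.9475  62.3101] [ 220    4  140  113 6363] ((288.4682922363281, 59.88278579711914), (140.61233520507812, 105.99681854248047), 3.301865816116333)
[212.5103  75.0619] [201  20  18  89 339] ((209.5, 64.0), (88.0, 17.0), 90.0)
[323.6507 179.3264] [ 256  140  126   81 8299] ((318.5, 180.0), (80.0, 125.0), 90.0)
[[255.0, 146.0], [383.0, 149.0], [258.0, 223.0], [376.0, 226.0]]
[[253.0, 149.0], [381.0, 146.0], [260.0, 226.0], [378.0, 223.0]]
```

View pics/w8.png

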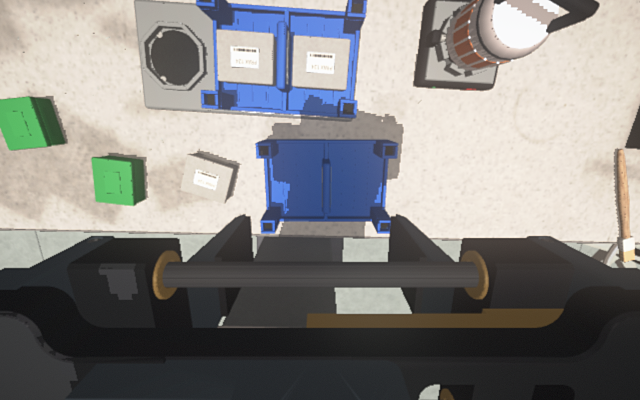

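Tray A's sockets show at (264,150), (388,150), (269,227) and (382,227). The seated tray above holds both boxes flat, and box 3 is at (205,178).

```bash
python3 - <<'E'
from h import *
im=cv2.imread("pics/w8.png"); K,W=cam("wrist"); s=arm.observe()
o=sockets(im,K,W,0,approx=[(264,150),(388,150),(269,227),(382,227)]); print([tuple(map(float,x)) for x in o])
c,a=fit(cast([x[:2] for x in o],.0695,K,W)); print(c,a,"turn",s["eef_rot"][2]-a,"shift",move(np.r_[c,.048]-s["eef_pos"]))
print(box(im,K,W,(205,178)))
E
```

```text
[(263.5, 150.0, 86.0), (389.5, 150.0, 84.0), (267.0, 226.5, 69.0), (382.0, 227.0, 177.0)]
resid mm [[-0.3, -1.4], [0.7, 0.2], [-0.4, -1.1], [-0.0, 2.3]]
[ 0.4313 -0.0841] 0.009075725948065189 turn 0.007287603937498471 shift [-0.6062  0.8112 19.4364]
(np.float64(0.0024566090657838387), array([0.4329, 0.0746]), np.float64(-0.30423731517689134), [np.float64(0.01880292612954959), np.float64(0.029653682936234247)])
```

Call:
send_rows --pt "9.12 -0.6 0.8 2 0.01" --pt "9.12 0 0 3 0" --pt "9.12 0 0 3 0" --pt "9.12 0 0 3 0" --pt "9.12 0 0 3 0" --pt "9.12 0 0 3 0" --pt "9.12 0 0 1.5 0" --pt "5 0 0 0.9 0"

```text
clock: 30.35
eef_pos: [0.4312, -0.0839, 0.0475]
eef_rot: [-3.141, 0.003, 0.021]
contact_force: [-0.7, 0.3, 0.4]
gripper_width: 0.086
grip_force: 0.0
```

Call:
send_rows --pt "0 0 0 0 0" --pt "0 0 0 0 0" --pt "0 0 0 0 0" --pt "0 0 0 0 0" --pt "0 0 0 0 0" --pt "0 0 0 0 0" --pt "0 0 0 0 0" --pt "0 0 0 0 0" --grip_force 40

```text
clock: 31.15
eef_pos: [0.4325, -0.0843, 0.0495]
eef_rot: [3.142, -0.0, 0.019]
contact_force: [-0.2, 0.3, -0.2]
gripper_width: 0.0218
grip_force: 0.0
```

Call:
send_rows --pt "0 0 0 0 0" --pt "0 0 0 0 0" --pt "0 0 0 0 0" --pt "0 0 0 0 0" --pt "0 0 0 0 0" --pt "0 0 0 0 0" --pt "0 0 0 0 0" --pt "0 0 0 0 0"

```text
clock: 31.95
eef_pos: [0.4324, -0.0842, 0.0494]
eef_rot: [-3.142, 0.0, 0.019]
contact_force: [-0.2, 1.3, -0.4]
gripper_width: 0.0095
grip_force: 40.0
```

Call:
send_rows --pt "0 0 0 -0.5 0" --pt "0 0 0 -2 0" --pt "0 0 0 -3 0" --pt "0 0 0 -3 0" --pt "0 0 0 -3 0" --pt "0 0 0 -3 0" --pt "0 0 0 -3 0" --pt "0 0 0 -2 0"

```text
clock: 32.75
eef_pos: [0.4326, -0.0843, 0.2467]
eef_rot: [3.141, -0.002, 0.019]
contact_force: [0.4, 0.4, -3.1]
gripper_width: 0.0098
grip_force: 40.0
```

Call:
send_rows --pt "0 1 -2.5 0 0.03" --pt "0 1 -2.5 0 0.03" --pt "0 0 0 0 0" --pt "0 0 0 0 0" --pt "0 0 0 0 0" --pt "0 0 0 0 0" --pt "0 0 0 0 0" --pt "0 0 0 0 0"

```text
clock: 33.55
eef_pos: [0.4521, -0.0345, 0.2444]
eef_rot: [-3.142, 0.0, -0.041]
contact_force: [0.4, -0.3, -2.5]
gripper_width: 0.0097
grip_force: 40.0
```

```bash
python3 - <<'E'
from h import *
s=arm.observe(); print(s["clock"],s["eef_pos"],s["eef_rot"],s["gripper_width"])
im,K,W=grab("wrist","w9.png")
c=np.array([.5755,-.033]);a=-.0415;M=np.array([[np.cos(a),-np.sin(a)],[np.sin(a),np.cos(a)]])
P=np.array([[sx*.047,sy*.073] for sx in(1,-1) for sy in (1,-1)])@M.T+c
ap=proj(np.c_[P,np.full(4,.0845)],K,W); print(ap.round().tolist())
o=sockets(im,K,W,0,approx=np.clip(ap,10,630)); print([tuple(map(float,x)) for x in o])
print(fit(cast([x[:2] for x in o],.0845,K,W)))
E
```

```text
33.55 [ 0.4521 -0.0345  0.2444] [-3.1416  0.0001 -0.0413] 0.009726682033123315
[[237.0, 18.0], [386.0, 18.0], [244.0, 118.0], [381.0, 118.0]]
[(238.0, 20.0, 145.0), (387.0, 20.0, 143.0), (245.0, 119.5, 100.0), (381.0, 119.5, 103.0)]
resid mm [[-0.3, -0.3], [-0.2, 0.2], [0.2, -0.3], [0.3, 0.4]]
(array([ 0.5739, -0.0338]), np.float64(-0.041528922861333264))
```

Call:
send_rows --pt "0 3.1 -0.15 0 0" --pt "0 3.1 -0.15 0 0" --pt "0 3.1 -0.15 0 0" --pt "0 3.03 -0.15 0 0" --pt "0 0 0 0 0" --pt "0 0 0 3 0" --pt "0 0 0 3 0" --pt "0 0 0 3 0"

```text
clock: 34.4
eef_pos: [0.5753, -0.0333, 0.1535]
eef_rot: [3.142, -0.0, -0.041]
contact_force: [0.6, 0.6, -3.0]
gripper_width: 0.0096
grip_force: 40.0
```

Call:
send_rows --pt "0 0 0 0 0" --pt "0 0 0 0 0" --pt "0 0 0 0 0" --pt "0 0 0 0 0" --pt "0 0 0 0 0" --pt "0 0 0 0 0" --pt "0 0 0 0 0" --pt "0 0 0 0 0"

```text
clock: 35.2
eef_pos: [0.5757, -0.0332, 0.1545]
eef_rot: [3.142, -0.0, -0.041]
contact_force: [0.0, 0.6, -2.7]
gripper_width: 0.0099
grip_force: 40.0
```

```bash
python3 - <<'E'
from h import *
s=arm.observe(); print(s["clock"],s["eef_pos"],s["eef_rot"],s["contact_force"],s["gripper_width"],move(np.r_[.5755,-.0335,.1244]-s["eef_pos"]))
im,K,W=grab("side","s2.png")
p=proj([.5756,-.0329,.08],K,W)[0].astype(int); print(p)
cv2.imwrite("pics/s2c.png",cv2.resize(im[max(0,p[1]-70):p[1]+70,max(0,p[0]-90):p[0]+90],None,fx=4,fy=4,interpolation=cv2.INTER_CUBIC))
E
```

```text
35.2 [ 0.5757 -0.0332  0.1545] [ 3.1416 -0.0001 -0.0408] [ 0.0412  0.6416 -2.6904] 0.009858270120699408 [-0.02    0.0325  3.012 ]
[351 209]
```

Descending 3 cm in small steps.

Call:
send_rows --pt "0 0 0.02 0.8 0" --pt "0 0 0 0.5 0" --pt "0 0 0 0.3 0" --pt "0 0 0 0.2 0" --pt "0 0 0 0.2 0" --pt "0 0 0 0.2 0" --pt "0 0 0 0.2 0" --pt "0 0 0 0 0"

```text
clock: 36.05
eef_pos: [0.5756, -0.0334, 0.1302]
eef_rot: [3.142, 0.0, -0.041]
contact_force: [1.6, -0.1, -3.1]
gripper_width: 0.0099
grip_force: 40.0
```

Call:
send_rows --pt "0 0 0 0.2 0" --pt "0 0 0 0.2 0" --pt "0 0 0 0.1 0" --pt "0 0 0 0.1 0" --pt "0 0 0 0 0" --pt "0 0 0 0 0" --pt "0 0 0 0 0" --pt "0 0 0 0 0"

```text
clock: 36.85
eef_pos: [0.5757, -0.0334, 0.1245]
eef_rot: [-3.142, -0.0, -0.041]
contact_force: [-0.6, -0.2, -3.0]
gripper_width: 0.0097
grip_force: 40.0
```

Call:
send_rows --pt "0 0 0 0.1 0" --pt "0 0 0 0.1 0" --pt "0 0 0 0 0" --pt "0 0 0 0 0" --pt "0 0 0 0 0" --pt "0 0 0 0 0" --pt "0 0 0 0 0" --pt "0 0 0 0 0"

```text
clock: 37.65
eef_pos: [0.576, -0.0334, 0.1236]
eef_rot: [3.142, -0.0, -0.041]
contact_force: [-8.0, -0.3, 18.3]
gripper_width: 0.0096
grip_force: 40.0
```

Call:
send_rows --pt "3 0 0 0 0" --pt "3 0 0 0 0" --pt "3 0 0 0 0" --pt "3 0 0 0 0" --pt "3 0 0 0 0" --pt "3 0 0 0 0" --pt "3 0 0 0 0" --pt "3 0 0 0 0"

```text
clock: 38.45
eef_pos: [0.5757, -0.0334, 0.1224]
eef_rot: [3.142, 0.0, -0.041]
contact_force: [0.4, -0.2, -0.1]
gripper_width: 0.03
grip_force: 0.0
```

Call:
send_rows --pt "9.12 0 0 0 0" --pt "9.12 0 0 -2 0" --pt "9.12 0 0 -3 0" --pt "9.12 0 0 -3 0" --pt "9.12 0 0 -3 0" --pt "9.12 0 0 -3 0" --pt "9.12 0 0 -2 0" --pt "9.12 0 0 0 0"

```text
clock: 39.25
eef_pos: [0.577, -0.0335, 0.2854]
eef_rot: [3.141, -0.005, -0.041]
contact_force: [-0.1, 0.5, 0.0]
gripper_width: 0.09
grip_force: 0.0
```

```bash
python3 - <<'E'
from h import *
s=arm.observe(); print(s["clock"],s["eef_pos"],s["eef_rot"])
im,K,W=grab("wrist","w10.png")
c=np.array([.5745,-.0337]);a=-.0415;M=np.array([[np.cos(a),-np.sin(a)],[np.sin(a),np.cos(a)]])
P=np.array([[sx*.047,sy*.073] for sx in(1,-1) for sy in (1,-1)])@M.T+c
ap=proj(np.c_[P,np.full(4,.1445)],K,W); print(ap.round().tolist())
o=sockets(im,K,W,0,approx=ap); print([tuple(map(float,x)) for x in o])
print(fit(cast([x[:2] for x in o],.1445,K,W)))
p=proj([.4329,.0746,.03],K,W)[0]; print(p)
E
```

```text
39.25 [ 0.577  -0.0335  0.2854] [ 3.1413 -0.0046 -0.0408]
[[248.0, 151.0], [389.0, 151.0], [254.0, 235.0], [384.0, 235.0]]
[(250.5, 151.0, 112.0), (390.0, 150.5, 107.0), (252.0, 235.0, 157.0), (386.5, 235.0, 149.0)]
resid mm [[-0.5, -1.3], [0.4, 0.4], [-0.0, 3.1], [0.1, -2.2]]
(array([ 0.5744, -0.0348]), np.float64(-0.04282831453655098))
[255.8069 263.3396]
```

Call:
send_rows --pt "7 -3.64 -2.19 0 0" --pt "7 -3.64 -2.19 0 0" --pt "7 -3.64 -2.19 1 0" --pt "7 -3.64 -2.19 2 0" --pt "7 0 0 1 -0.13" --pt "7 0 0 0 -0.13" --pt "7 0 0 0 -0.13" --pt "7 0 0 0 -0.13"

```text
clock: 40.1
eef_pos: [0.433, 0.0601, 0.2411]
eef_rot: [-3.141, 0.002, 0.485]
contact_force: [0.1, -0.5, -0.6]
gripper_width: 0.0701
grip_force: 0.0
```

Call:
send_rows --pt "7 0 0 0 -0.13" --pt "7 0 0 0 -0.13" --pt "7 0 0 0 -0.13" --pt "7 0 0 0 -0.13" --pt "7 0 0 0 -0.13" --pt "7 0 0 0 -0.13" --pt "7 0 0 0 0" --pt "7 0 0 0 0"

```text
clock: 40.9
eef_pos: [0.4333, 0.06, 0.2416]
eef_rot: [-3.14, 0.0, 1.255]
contact_force: [-0.6, -0.3, 0.6]
gripper_width: 0.07
grip_force: 0.0
```

```bash
python3 - <<'E'
from h import *
s=arm.observe(); print(s["clock"],s["eef_pos"],s["eef_rot"])
im,K,W=grab("wrist","w11.png"); p=proj([.4329,.0746,.03],K,W)[0]; b=box(im,K,W,p); print(p,b)
a=b[2]+np.pi/2; print("turn",s["eef_rot"][2]-a, "shift cm",move(np.r_[b[1],.027]-s["eef_pos"]))
E
```

```text
40.9 [0.4333 0.06   0.2416] [-3.1404  0.0005  1.2553]
[317.1386 167.1877] (np.float64(0.024559867705933585), array([0.4362, 0.0956]), np.float64(1.2556396304767854), [np.float64(0.015328191411478034), np.float64(0.04988805911741162)])
turn -1.5711325468097137 shift cm [ 3.4773 -0.8075 21.4639]
```

View pics/w11.png

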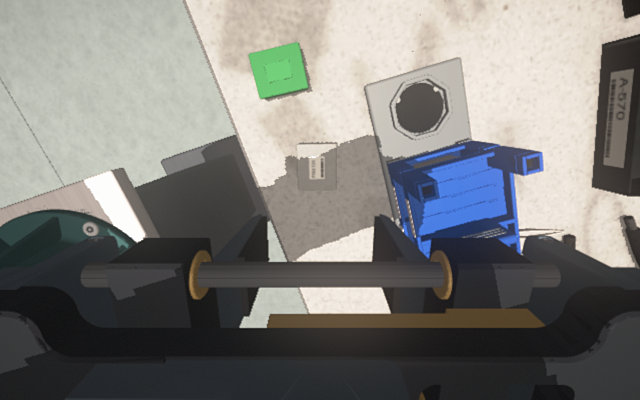

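Box 3 is where expected, its label at (317,167). The gripper body would pass only millimetres from the stack in this orientation, so I'll grip the 62 mm side instead and turn by a quarter turn.

Call:
send_rows --pt "7.6 0 0 0 0.13" --pt "7.6 0 0 0 0.13" --pt "7.6 0 0 0 0.13" --pt "7.6 0 0 0 0.13" --pt "7.6 0 0 0 0.13" --pt "7.6 0 0 0 0.13" --pt "7.6 0 0 0 0.13" --pt "7.6 0 0 0 0.13"

```text
clock: 41.75
eef_pos: [0.4337, 0.0601, 0.2422]
eef_rot: [-3.142, 0.0, 0.211]
contact_force: [0.3, -0.8, -0.0]
gripper_width: 0.0763
grip_force: 0.0
```

Call:
send_rows --pt "7.6 0 0 0 0.13" --pt "7.6 0 0 0 0.13" --pt "7.6 0 0 0 0.13" --pt "7.6 0 0 0 0.13" --pt "7.6 0 0 0 0" --pt "7.6 0 0 0 0" --pt "7.6 0 0 0 0" --pt "7.6 0 0 0 0"

```text
clock: 42.55
eef_pos: [0.4338, 0.0601, 0.2424]
eef_rot: [3.142, 0.0, -0.299]
contact_force: [-0.3, 0.2, -0.0]
gripper_width: 0.0764
grip_force: 0.0
```

```bash
python3 - <<'E'
from h import *
s=arm.observe(); print(s["clock"],s["eef_pos"],s["eef_rot"])
im,K,W=grab("wrist","w12.png"); p=proj([.4329,.0746,.03],K,W)[0]
for r in(16,20,24): print(p,box(im,K,W,p,r=r))
print("shift cm",move(np.r_[.4329,.0746,.027]-s["eef_pos"]))
E
```

```text
42.55 [0.4338 0.0601 0.2424] [ 3.1415  0.0001 -0.2994]
[308.2976 182.2492] (np.float64(0.006482416797957143), array([0.4264, 0.0898]), np.float64(1.2576825007359247), [np.float64(0.018610877070611966), np.float64(0.022128460272654825)])
[308.2976 182.2492] (np.float64(0.0074835476933688555), array([0.4243, 0.0926]), np.float64(1.258665645623192), [np.float64(0.02525745945757387), np.float64(0.027773911764205017)])
[308.2976 182.2492] (np.float64(0.008358534421859892), array([0.4258, 0.0928]), np.float64(-0.2992974088377798), [np.float64(0.02494527791253191), np.float64(0.02658674349067202)])
shift cm [-0.5106 -1.3635 21.5388]
```

Call:
send_rows --pt "7.6 -0.5 -1.36 1 0" --pt "7.6 0 0 3 0" --pt "7.6 0 0 3.5 0" --pt "7.6 0 0 3.5 0" --pt "7.6 0 0 3.5 0" --pt "7.6 0 0 3.5 0" --pt "7.6 0 0 2.3 0" --pt "7.6 0 0 1.2 0"

```text
clock: 43.4
eef_pos: [0.4321, 0.0744, 0.0257]
eef_rot: [3.141, 0.002, -0.3]
contact_force: [0.5, 0.4, 0.1]
gripper_width: 0.0755
grip_force: 0.0
```

Call:
send_rows --pt "4 0 0 0 0" --pt "4 0 0 0 0" --pt "4 0 0 0 0" --pt "4 0 0 0 0" --pt "4 0 0 0 0" --pt "4 0 0 0 0" --pt "4 0 0 0 0" --pt "4 0 0 0 0" --grip_force 25

```text
clock: 44.2
eef_pos: [0.4335, 0.0746, 0.0282]
eef_rot: [-3.141, -0.001, -0.301]
contact_force: [-1.7, 0.7, 10.9]
gripper_width: 0.0617
grip_force: 25.0
```

Call:
send_rows --pt "4 0 0 -1 0" --pt "4 0 0 -3 0" --pt "4 0 0 -4 0" --pt "4 0 0 -4 0" --pt "4 0 0 -4 0" --pt "4 0 0 -4 0" --pt "4 0 0 -2 0" --pt "4 0 0 0 0"

```text
clock: 45.0
eef_pos: [0.4343, 0.0747, 0.2509]
eef_rot: [-3.139, -0.005, -0.301]
contact_force: [-0.5, 0.2, -1.4]
gripper_width: 0.062
grip_force: 25.0
```

Call:
send_rows --pt "4 0 0 0 -0.13" --pt "4 0 0 0 -0.13" --pt "4 0 0 0 -0.13" --pt "4 0 0 0 -0.13" --pt "4 0 0 0 -0.13" --pt "4 0 0 0 -0.13" --pt "4 0 0 0 -0.13" --pt "4 0 0 0 -0.13"

```text
clock: 45.8
eef_pos: [0.4322, 0.0744, 0.2463]
eef_rot: [-3.141, 0.001, 0.745]
contact_force: [-0.9, -0.8, -0.3]
gripper_width: 0.0621
grip_force: 25.0
```

Call:
send_rows --pt "4 0 0 0 -0.13" --pt "4 0 0 0 -0.13" --pt "4 0 0 0 -0.13" --pt "4 0 0 0 -0.13" --pt "4 0 0 0 -0.13" --pt "4 0 0 0 -0.14" --pt "4 0 0 0 0" --pt "4 0 0 0 0"

```text
clock: 46.6
eef_pos: [0.4325, 0.0745, 0.2468]
eef_rot: [-3.141, 0.0, 1.525]
contact_force: [1.2, -0.1, -0.7]
gripper_width: 0.062
grip_force: 25.0
```

Call:
send_rows --pt "4 -1.53 3.62 0 0" --pt "4 -1.53 3.62 0 0" --pt "4 -1.53 3.62 0 0" --pt "4 -1.53 3.62 0 0" --pt "4 0 0 0 0" --pt "4 0 0 0 0" --pt "4 0 0 3 0" --pt "4 0 0 3 0"

```text
clock: 47.4
eef_pos: [0.5745, 0.0078, 0.1872]
eef_rot: [3.14, -0.0, 1.527]
contact_force: [0.2, -0.0, -1.5]
gripper_width: 0.0615
grip_force: 25.0
```

```bash
python3 - <<'E'
from h import *
s=arm.observe(); print(s["clock"],s["eef_pos"],s["eef_rot"],s["gripper_width"],move(np.r_[.5762,.007,.117]-s["eef_pos"]))
E
```

```text
47.4 [0.5745 0.0078 0.1872] [ 3.1402 -0.0001  1.5275] 0.06150581679535835 [-0.0773  0.1591  7.0246]
```

Call:
send_rows --pt "4 -0.05 0.13 2 0" --pt "4 0 0 2 0" --pt "4 0 0 1.3 0" --pt "4 0 0 0.8 0" --pt "4 0 0 0.5 0" --pt "4 0 0 0.3 0" --pt "4 0 0 0.15 0" --pt "4 0 0 0 0"

```text
clock: 48.2
eef_pos: [0.5766, 0.0068, 0.1173]
eef_rot: [3.141, -0.0, 1.529]
contact_force: [-0.4, -0.3, -1.3]
gripper_width: 0.0622
grip_force: 25.0
```

Call:
send_rows --pt "6.9 0 0 0 0" --pt "6.9 0 0 0 0" --pt "6.9 0 0 0 0" --pt "6.9 0 0 -0.5 0" --pt "6.9 0 0 -2 0" --pt "6.9 0 0 -3 0" --pt "6.9 0 0 -4 0" --pt "6.9 0 0 -3 0"

```text
clock: 49.0
eef_pos: [0.5767, 0.0068, 0.2445]
eef_rot: [3.14, 0.0, 1.529]
contact_force: [0.7, -0.5, -1.1]
gripper_width: 0.0691
grip_force: 0.0
```

```bash
python3 - <<'E'
from h import *
s=arm.observe(); print(s["clock"],s["eef_pos"],s["eef_rot"])
im,K,W=grab("wrist","w13.png"); p=proj([.576,.007,.118],K,W)[0]
for r in (20,26,32): print(p,box(im,K,W,p,z=.118,r=r))
sd,_,_=grab("side","s13.png"); t,_,_=grab("top","t13.png")
K2,W2=cam("side"); q=proj([.5756,-.04,.08],K2,W2)[0].astype(int)
a=cv2.resize(sd[q[1]-75:q[1]+75,q[0]-60:q[0]+40],None,fx=3.6,fy=3.6,interpolation=cv2.INTER_CUBIC)
b=cv2.resize(im[60:290,160:480],(400,288)); b=np.vstack([b,np.zeros((a.shape[0]-288,400,3),np.uint8)])
cv2.imwrite("pics/m13.png",np.hstack([a,b]))
E
```

```text
49.0 [0.5767 0.0068 0.2445] [3.1402 0.     1.5292]
[320.5459 194.7186] (np.float64(0.0006860612351543421), array([0.5754, 0.005 ]), np.float64(1.5290894949435172), [np.float64(0.018157143295194442), np.float64(0.0285289179399599)])
[320.5459 194.7186] (np.float64(0.0006860612351543421), array([0.5754, 0.005 ]), np.float64(1.5290894949435172), [np.float64(0.018157143295194442), np.float64(0.0285289179399599)])
[320.5459 194.7186] (np.float64(0.0006860612351543421), array([0.5754, 0.005 ]), np.float64(1.5290894949435172), [np.float64(0.018157143295194442), np.float64(0.0285289179399599)])
```

View pics/m13.png

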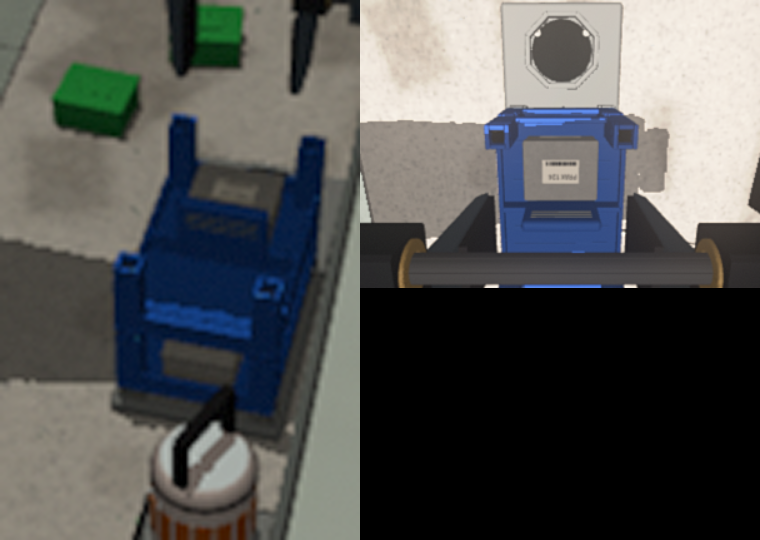

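The top tray sits squarely with the box flat in its compartment. The canister handle points up clear in the left view at about (205,440). Next, a look from above the canister.

Call:
send_rows --pt "7 -3.17 0.38 -0.85 0" --pt "7 -3.17 0.38 -0.85 0" --pt "7 -3.17 0.38 -0.85 0" --pt "7 -3.17 0.38 -0.85 0" --pt "7 -3.17 0.38 -0.85 0" --pt "7 -3.17 0.38 -0.85 0" --pt "7 -3.17 0.38 -0.85 0" --pt "7 -3.17 0.38 -0.85 0"

```text
clock: 49.95
eef_pos: [0.5957, -0.249, 0.3088]
eef_rot: [-3.14, -0.001, 1.529]
contact_force: [-0.2, 0.4, -0.2]
gripper_width: 0.07
grip_force: 0.0
```

Call:
send_rows --pt "7 0 0 0 0.12" --pt "7 0 0 0 0.1" --pt "7 0 0 0 0" --pt "7 0 0 0 0" --pt "7 0 0 0 0" --pt "7 0 0 0 0" --pt "7 0 0 0 0" --pt "7 0 0 0 0"

```text
clock: 50.75
eef_pos: [0.5963, -0.2477, 0.31]
eef_rot: [3.142, -0.0, 1.31]
contact_force: [0.1, 0.4, 0.7]
gripper_width: 0.0698
grip_force: 0.0
```

```bash
python3 - <<'E'
from h import *
s=arm.observe(); print(s["clock"],s["eef_pos"],s["eef_rot"])
im,K,W=grab("wrist","w14.png")
p=proj([.597,-.2476,.168],K,W)[0]; print(p)
x,y=p.astype(int); 
cv2.imwrite("pics/w14c.png",cv2.resize(im[max(0,y-90):y+60,x-110:x+110],None,fx=3.6,fy=3.6,interpolation=cv2.INTER_CUBIC)); print(max(0,y-90),x-110)
E
```

```text
50.75 [ 0.5963 -0.2477  0.31  ] [ 3.1416 -0.      1.3099]
[321.5646 190.602 ]
100 211
```

View pics/w14c.png

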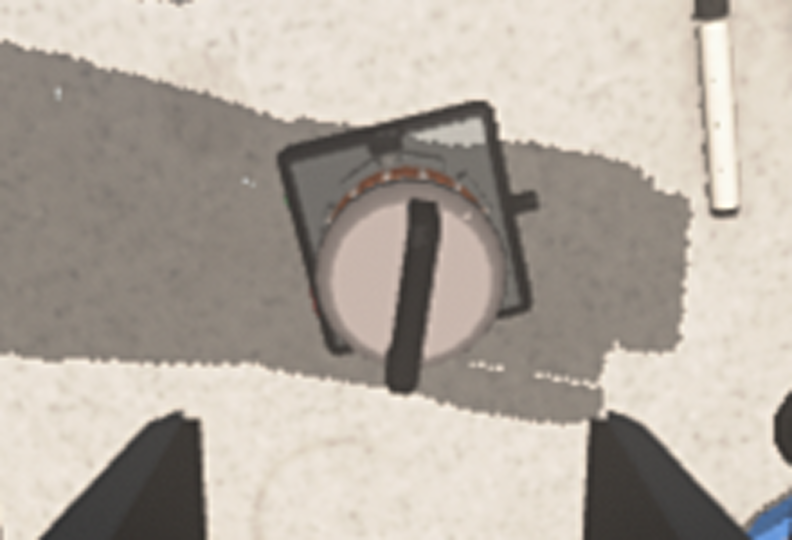

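The crop shows the bail bar from (423,205) to (402,388) across the white lid centred near (412,272).

```bash
python3 - <<'E'
from h import *
im=cv2.imread("pics/w14.png"); K,W=cam("wrist"); s=arm.observe()
hsv=im.max(2); roi=np.zeros_like(hsv); roi[150:212,310:340]=1
m=(hsv<75)&(roi>0)
b=max(blobs(m,30),key=lambda b:b[2][4]); print(b[2],rect(b[1]))
ys,xs=np.nonzero(b[1]); L=[]
for r in range(ys.min(),ys.max()+1,3): c=xs[ys==r]; L.append((r,float(c.mean()),len(c)))
print(L)
f=np.polyfit([l[0] for l in L if 163<l[0]<206],[l[1] for l in L if 163<l[0]<206],1)
e=[(np.polyval(f,v),v) for v in (ys.min(),ys.max()+.5)]
P=cast(e,.168,K,W); print(P,np.linalg.norm(P[0]-P[1])); d=P[0]-P[1]; a=np.arctan2(d[1],d[0])
u=d/np.linalg.norm(d); mid=P[1]+u*.028; print("mid if 56 long",mid,"yaw",a,"turn",s["eef_rot"][2]-a)
c=cast([(412/3.6+211,272/3.6+100)],.145,K,W)[0]; print("lid",c, move(np.r_[mid[:2],.166]-s["eef_pos"]))
E
```

```text
[318 156  15  53 404] ((325.2530822753906, 181.81295776367188), (8.356513023376465, 52.7597541809082), 8.53076457977295)
[(156, 328.0, 7), (159, 328.0, 7), (162, 328.5, 8), (165, 328.7142857142857, 7), (168, 327.5, 8), (171, 327.5, 8), (174, 326.5, 8), (177, 326.5, 8), (180, 325.5, 8), (183, 325.5, 8), (186, 325.0, 7), (189, 324.5, 8), (192, 324.0, 7), (195, 323.5, 8), (198, 323.0, 9), (201, 322.5, 8), (204, 322.5, 8), (207, 322.0, 7)]
[[ 0.6147 -0.2139  0.168 ]
 [ 0.5917 -0.2673  0.168 ]] 0.05818447685638537
mid if 56 long [ 0.6028 -0.2416  0.168 ] yaw 1.1636072666628448 turn 0.1459844772855019
lid [ 0.6045 -0.2374  0.145 ] [ 0.7674  0.4623 14.3973]
```

```bash
python3 - <<'E'
from h import *
K,W=cam("wrist"); s=arm.observe()
c=np.array([(280,152),(488,103),(528,308),(338,350)])/3.6+(211,100)
for z in (.014,.02,.03): P=cast(c,z,K,W); print(z,P.mean(0),[np.linalg.norm(P[i]-P[i-1]) for i in range(4)])
print(proj([.6036,-.2397,.168],K,W),move(np.r_[.6036,-.2397,.166]-s["eef_pos"]))
for z in(.13,.15): 
  e=cast([(317/3.6+211,272/3.6+100),(507/3.6+211,272/3.6+100)],z,K,W); print(z,np.linalg.norm(e[0]-e[1]),cast([(412/3.6+211,272/3.6+100)],z,K,W))
E
```

```text
0.014 [ 0.6034 -0.2453  0.014 ] [np.float64(0.09321313172407968), np.float64(0.09282819906895268), np.float64(0.09326679549038265), np.float64(0.08933908521482396)]
0.02 [ 0.6035 -0.2443  0.02  ] [np.float64(0.09195274252349582), np.float64(0.09157301476764108), np.float64(0.0920056806706692), np.float64(0.0881310792599536)]
0.03 [ 0.6038 -0.2427  0.03  ] [np.float64(0.08985209385585612), np.float64(0.08948104093212171), np.float64(0.0899038226378134), np.float64(0.08611773600183631)]
[[325.6008 182.083 ]] [ 0.9701  0.4952 14.3973]
0.13 0.0634539445098234 [[ 0.604  -0.2404  0.13  ]]
0.15 0.05958167293137422 [[ 0.6046 -0.2364  0.15  ]]
```

Call:
send_rows --pt "5 0.77 0.46 0 0" --pt "5 0 0 1 0.14" --pt "5 0 0 3 0.006" --pt "5 0 0 3 0" --pt "5 0 0 3 0" --pt "5 0 0 2.4 0" --pt "5 0 0 1.2 0" --pt "5 0 0 0.8 0"

```text
clock: 51.6
eef_pos: [0.6029, -0.2413, 0.1652]
eef_rot: [-3.141, -0.0, 1.163]
contact_force: [-0.5, 0.0, 0.6]
gripper_width: 0.0496
grip_force: 0.0
```

Call:
send_rows --pt "0 0 0 0 0" --pt "0 0 0 0 0" --pt "0 0 0 0 0" --pt "0 0 0 0 0" --pt "0 0 0 0 0" --pt "0 0 0 0 0" --pt "0 0 0 0 0" --pt "0 0 0 0 0" --grip_force 45

```text
clock: 52.4
eef_pos: [0.6031, -0.2418, 0.1664]
eef_rot: [3.141, 0.0, 1.163]
contact_force: [2.0, -1.3, 5.1]
gripper_width: 0.0098
grip_force: 45.0
```

Call:
send_rows --pt "0 0 0 -0.2 0" --pt "0 0 0 -0.3 0" --pt "0 0 0 -0.3 0" --pt "0 0 0 -0.3 0" --pt "0 0 0 -0.3 0" --pt "0 0 0 -0.5 0" --pt "0 0 0 -0.6 0" --pt "0 0 0 -0.5 0"

```text
clock: 53.2
eef_pos: [0.6031, -0.2417, 0.1969]
eef_rot: [3.141, 0.0, 1.163]
contact_force: [0.7, 0.2, -3.8]
gripper_width: 0.0091
grip_force: 45.0
```

Call:
send_rows --pt "0 0 0 -1 0" --pt "0 0 0 -2 0" --pt "0 0 0 -2.5 0" --pt "0 0 0 -2.5 0" --pt "0 0 0 -2.5 0" --pt "0 0 0 -2.5 0" --pt "0 0 0 -2 0" --pt "0 0 0 0 0"

```text
clock: 54.0
eef_pos: [0.6038, -0.2421, 0.3496]
eef_rot: [3.136, 0.0, 1.163]
contact_force: [0.1, 0.0, -3.4]
gripper_width: 0.0096
grip_force: 45.0
```

```bash
python3 - <<'E'
from h import *
s=arm.observe(); print(s["clock"],s["eef_pos"],s["eef_rot"],s["contact_force"],s["torque"],s["gripper_width"])
print(move(np.r_[.5813,.104,s["eef_pos"][2]]-s["eef_pos"]))
E
```

```text
54.0 [ 0.6038 -0.2421  0.3496] [3.1364 0.0001 1.1632] [ 0.0982  0.0427 -3.4372] [0.0499 0.1087 0.0107] 0.009569212049134437
[ 30.8808 -15.7813  -0.083 ]
```

Call:
send_rows --pt "0 2 -1 0 0" --pt "0 3.2 -1.65 0 0" --pt "0 3.7 -1.9 0 0" --pt "0 3.7 -1.9 0 0" --pt "0 3.7 -1.9 0 0" --pt "0 3.7 -1.9 0 0" --pt "0 3.7 -1.9 0 0" --pt "0 3.7 -1.9 0 0"

```text
clock: 54.8
eef_pos: [0.5815, 0.0673, 0.345]
eef_rot: [-3.141, 0.0, 1.163]
contact_force: [-0.2, 0.4, -3.4]
gripper_width: 0.0099
grip_force: 45.0
```

Call:
send_rows --pt "0 2.5 -1.2 0 0" --pt "0 1 -0.5 0 0" --pt "0 0 0 0 0" --pt "0 0 0 0 0" --pt "0 0 0 0 0" --pt "0 0 0 0 0" --pt "0 0 0 0 0" --pt "0 0 0 0 0"

```text
clock: 55.6
eef_pos: [0.5807, 0.1041, 0.346]
eef_rot: [3.142, -0.0, 1.163]
contact_force: [-0.8, -0.3, -3.5]
gripper_width: 0.0095
grip_force: 45.0
```

```bash
python3 - <<'E'
from h import *
s=arm.observe(); print(s["clock"],s["eef_pos"],s["eef_rot"],s["contact_force"],s["gripper_width"])
print(move(np.r_[.5813,.104,.150]-s["eef_pos"]))
im,K,W=grab("wrist","w15.png"); sd,K2,W2=grab("side","s15.png")
E
```

```text
55.6 [0.5807 0.1041 0.346 ] [ 3.1415 -0.      1.1626] [-0.8496 -0.3099 -3.5192] 0.009520330647032532
[ 0.0131  0.0622 19.5959]
```

```bash
python3 - <<'E'
from h import *
p=camera_params("wrist"); K=np.array(p["intrinsics"]); T=np.eye(4); T[:3,:3]=R.from_euler('xyz',[3.1402,0,1.5292]).as_matrix(); T[:3,3]=[.5767,.0068,.2445]; W=T@np.array(p["mount"])
im=cv2.imread("pics/w13.png"); m=im.max(2)<75; roi=np.zeros(m.shape,bool); roi[65:135,285:360]=1
b=max(blobs(m&roi,50),key=lambda b:b[2][4]); r=rect(b[1]); print(b[0],b[2],r); print(cast([r[0]],.014,K,W),cast([b[0]],.014,K,W))
E
```

```text
Traceback (most recent call last):
ValueError: max() iterable argument is empty
```

```bash
python3 - <<'E'
from h import *
p=camera_params("wrist"); K=np.array(p["intrinsics"]); T=np.eye(4); T[:3,:3]=R.from_euler('xyz',[3.1402,0,1.5292]).as_matrix(); T[:3,3]=[.5767,.0068,.2445]; W=T@np.array(p["mount"])
im=cv2.imread("pics/w13.png"); print(im[100,290:356:6].max(1), im[70:140:6,322].max(1))
m=im.max(2)<110; roi=np.zeros(m.shape,bool); roi[65:140,280:365]=1
for b in blobs(m&roi,100): r=rect(b[1]); print(b[0],b[2],r); print(cast([r[0]],.014,K,W),cast([b[0]],.014,K,W))
E
```

```text
[208 106  89  88  88  87  87  88  87  89 196] [207  89  90  88  87  87  85  83  83  80 196 201]
[320.8197  99.8505] [ 296   73   49   52 1819] ((320.25, 99.25), (50.20458221435547, 48.08325958251953), 45.0)
[[0.5807 0.1056 0.014 ]] [[0.5814 0.1048 0.014 ]]
```

The ring is confirmed at (0.581,0.105), so I'm lowering the canister.

Call:
send_rows --pt "0 0.05 0.03 2 0" --pt "0 0 0 3 0" --pt "0 0 0 3 0" --pt "0 0 0 3 0" --pt "0 0 0 3 0" --pt "0 0 0 2 0" --pt "0 0 0 1 0" --pt "0 0 0 0.5 0"

```text
clock: 56.5
eef_pos: [0.581, 0.1048, 0.1703]
eef_rot: [-3.141, 0.0, 1.163]
contact_force: [0.6, 0.2, -3.9]
gripper_width: 0.0098
grip_force: 45.0
```

Call:
send_rows --pt "0 0 0 0.5 0" --pt "0 0 0 0.4 0" --pt "0 0 0 0.4 0" --pt "0 0 0 0.3 0" --pt "0 0 0 0.2 0" --pt "0 0 0 0.1 0" --pt "0 0 0 0 0" --pt "0 0 0 0 0"

```text
clock: 57.3
eef_pos: [0.5811, 0.1049, 0.1521]
eef_rot: [3.141, -0.0, 1.163]
contact_force: [-0.4, -0.5, -3.0]
gripper_width: 0.0099
grip_force: 45.0
```

Call:
send_rows --pt "0 0 0 0.1 0" --pt "0 0 0 0.1 0" --pt "0 0 0 0 0" --pt "0 0 0 0 0" --pt "0 0 0 0 0" --pt "0 0 0 0 0" --pt "0 0 0 0 0" --pt "0 0 0 0 0"

```text
clock: 58.1
eef_pos: [0.5815, 0.1049, 0.1503]
eef_rot: [3.141, -0.0, 1.163]
contact_force: [-0.2, -0.7, 5.3]
gripper_width: 0.0099
grip_force: 45.0
```

Call:
send_rows --pt "4.5 0 0 0 0" --pt "4.5 0 0 0 0" --pt "4.5 0 0 0 0" --pt "4.5 0 0 0 0" --pt "4.5 0 0 0 0" --pt "4.5 0 0 0 0" --pt "4.5 0 0 -0.5 0" --pt "4.5 0 0 -1 0"

```text
clock: 58.9
eef_pos: [0.5807, 0.1048, 0.1649]
eef_rot: [-3.141, 0.001, 1.163]
contact_force: [-1.2, -0.3, -0.1]
gripper_width: 0.0452
grip_force: 0.0
```

Call:
send_rows --pt "4.5 0 0 -2 0" --pt "4.5 0 0 -3 0" --pt "4.5 0 0 -3 0" --pt "4.5 0 0 -3 0" --pt "4.5 0 0 -2 0" --pt "4.5 0 0 -1 0" --pt "4.5 0 0 0 0" --pt "4.5 0 0 0 0"

```text
clock: 59.7
eef_pos: [0.5807, 0.1048, 0.3042]
eef_rot: [-3.141, 0.0, 1.163]
contact_force: [-0.2, -0.5, -1.0]
gripper_width: 0.0448
grip_force: 0.0
```

```bash
python3 - <<'E'
from h import *
s=arm.observe(); print(s["clock"],s["eef_pos"],s["eef_rot"],s["contact_force"])
im,K,W=grab("wrist","w16.png"); sd,K2,W2=grab("side","s16.png"); t,K3,W3=grab("top","t16.png")
# handle
m=im.max(2)<75; p=proj([.581,.105,.152],K,W)[0].astype(int); roi=np.zeros(m.shape,bool); roi[p[1]-35:p[1]+35,p[0]-20:p[0]+20]=1
b=max(blobs(m&roi,30),key=lambda b:b[2][4]); print(p,b[2],rect(b[1]))
# stack sockets
c=np.array([.5745,-.034]);a=-.0415;M=np.array([[np.cos(a),-np.sin(a)],[np.sin(a),np.cos(a)]])
P=np.array([[sx*.047,sy*.073] for sx in(1,-1) for sy in (1,-1)])@M.T+c
print("side sockets",proj(np.c_[P,np.full(4,.1445)],K2,W2).round(1).tolist(),"top",proj(np.c_[P,np.full(4,.1445)],K3,W3).round(1).tolist())
print("can side",proj([[.581,.105,.014],[.581,.105,.152]],K2,W2).round(1).tolist(),"top",proj([[.581,.105,.152]],K3,W3).round(1).tolist())
q=proj([.5756,.02,.08],K2,W2)[0].astype(int)
a=cv2.resize(sd[q[1]-85:q[1]+75,q[0]-70:q[0]+60],None,fx=3,fy=3,interpolation=cv2.INTER_CUBIC)
b=cv2.resize(t[130:250,230:370],(390,334)); b=np.vstack([b,np.zeros((a.shape[0]-334,390,3),np.uint8)])
cv2.imwrite("pics/m16.png",np.hstack([a,b]))
E
```

```text
59.7 [0.5807 0.1048 0.3042] [-3.1409  0.0004  1.1632] [-0.1687 -0.4887 -1.0171]
[320 188] [317 161   9  52 370] ((321.0, 186.5), (51.0, 8.0), 90.0)
side sockets [[376.0, 175.3], [363.9, 215.2], [340.0, 169.3], [325.1, 208.1]] top [[313.9, 163.3], [363.4, 164.1], [313.0, 194.5], [363.2, 195.3]]
can side [[361.8, 192.4], [363.7, 154.2]] top [[290.7, 177.6]]
```

Call:
send_rows --pt "4.5 -1.8 0.7 0 0" --pt "4.5 -2.5 0.95 0 0" --pt "4.5 -2.5 0.95 0 0" --pt "4.5 -2.4 0.9 0 0" --pt "4.5 0 0 0 0" --pt "4.5 0 0 0 0" --pt "4.5 0 0 0 0" --pt "4.5 0 0 0 0"

```text
clock: 60.65
eef_pos: [0.5767, 0.0073, 0.3047]
eef_rot: [-3.141, 0.0, 1.164]
contact_force: [0.8, 0.2, -0.2]
gripper_width: 0.045
grip_force: 0.0
```

```bash
python3 - <<'E'
from h import *
s=arm.observe(); print(s["clock"],s["eef_pos"],s["eef_rot"])
im,K,W=grab("wrist","w17.png")
p=proj([.5754,.005,.118],K,W)[0]; print(p,box(im,K,W,p,z=.118,r=24))
c=np.array([.5745,-.034]);a=-.0415;M=np.array([[np.cos(a),-np.sin(a)],[np.sin(a),np.cos(a)]])
P=np.array([[sx*.047,sy*.073] for sx in(1,-1) for sy in (1,-1)])@M.T+c
for z in (.1445,):
    ap=proj(np.c_[P,np.full(4,z)],K,W); o=sockets(im,K,W,0,approx=ap); print(ap.round().tolist(),[tuple(map(float,x)) for x in o]); Q=cast([x[:2] for x in o],z,K,W); print(((Q[:,:2]-P)*1000).round(1).tolist())
# side view: lit blue extents & leftover grey boxes / trays elsewhere
t,K3,W3=grab("top","t17.png"); hsv=cv2.cvtColor(t,cv2.COLOR_BGR2HSV)
m=(hsv[...,0]>105)&(hsv[...,0]<125)&(hsv[...,1]>120)
for cc,b,st in blobs(m,60): print("blue",cc.round(),st)
d=np.abs(cv2.imread("pics/t13.png").astype(int)-t).max(2)>40
m0=cv2.imread("pics/t13.png")
for n,P3 in(("b1",[.5978,.297,.03]),("b2",[.5388,.417,.03]),("b3",[.4329,.0746,.03])):
    x,y=proj(P3,K3,W3)[0].astype(int); print(n,t[y-3:y+4,x-3:x+4].std(axis=(0,1)),t[y,x])
# handle of canister in wrist view
q=proj([.581,.105,.152],K,W)[0].astype(int); mm=im.max(2)<75; roi=np.zeros(mm.shape,bool); roi[max(0,q[1]-35):q[1]+35,q[0]-25:q[0]+25]=1
b=max(blobs(mm&roi,30),key=lambda b:b[2][4]); r=rect(b[1]); print("handle",q,r,cast([r[0]],.152,K,W))
E
```

```text
60.65 [0.5767 0.0073 0.3047] [-3.1413  0.0001  1.1641]
[320.4039 183.7071] (np.float64(0.00048752009853843606), array([0.5753, 0.0042]), np.float64(1.4915842038894107), [np.float64(0.017963632929130433), np.float64(0.02845115302766887)])
[[350.0, 146.0], [389.0, 258.0], [271.0, 176.0], [318.0, 282.0]] [(349.5, 146.5, 96.0), (389.0, 261.5, 67.0), (272.5, 176.5, 86.0), (318.0, 277.5, 22.0)]
[[-0.8, -0.5], [-1.7, -4.6], [0.8, -1.1], [2.7, 5.7]]
blue [455. 132.] [450 124  12  19  80]
blue [359. 182.] [353 161  14  44 416]
blue [167. 184.] [151 176  33  17 194]
b1 [7.0792 7.4505 7.4661] [130 138 135]
b2 [3.4037 3.7198 3.7279] [136 147 153]
b3 [0.7284 0.6473 0.8285] [72 75 50]Traceback (most recent call last):
  File "<stdin>", line 19, in <module>
ValueError: max() iterable argument is empty
```

```bash
python3 -c "
from cell import order
print(order.finish_job())"
```

```text
the job is handed in; nothing more can be done
None
```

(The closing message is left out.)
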